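Restock the sloped supply rack

ROBOT

A 7-joint arm with a two-finger parallel gripper is mounted at the origin on a cart in front of the work surface, level with it; the furniture and walls round the work are solid. World frame = base frame: x ahead of the robot, y to its left, z up, the work surface at z = 0. Lengths are in m, angles in rad, forces in N, time in s.
With the tool pointing down it reaches from about 0.425 to 0.925 m from the base axis. Payload 6.8 kg.
Tool frame: the origin (TCP) lies between the finger pads; the fingertips stand 14 mm ahead of it and the grasp point (between the pads) lies 5 mm behind it; z points along the fingers, y is the direction in which the jaws open and shut (so a half turn about z gives the same grasp; the last joint's range is limited). The gripper opens to 85 mm and grips with 20 to 120 N. Pads are 22 mm wide; open, the fingers measure 114 mm over their backs; the gripper's body (76 mm by 85 mm) begins 54 mm behind the grasp point. The pads swing forward as they close: fully open they stand 13 mm farther back than shut.
Start: joints at [1.155, 0.477, 0.022, 1.555, -0.011, 1.109, -0.083], TCP at [0.205, -0.643, 0.224] pointing down, gripper open.
Joint ranges: [-2.96, 2.96], [-0.34, 2.1], [-1.41, 1.46], [0.24, 2.44], [-1.37, 4.51], [0.17, 1.92], [-2.96, 2.96]. Speed limits (rad/s): [2.39, 2.39, 3.14, 3.14, 3.14, 3.14, 3.14].

INTERFACE

Orientations are given as a unit quaternion [w, x, y, z].
In Python, from station import bot gives the robot as it stands.
- The arm moves only by the shell command python3 -m crank 'ROWS' [FORCE]. ROWS is JSON, a list of rows, each a list of 3 entries, a list of its own where there are three numbers: the shift along the tool's x, y, z in m, then the turn, a rotation vector about the tool's x, y, z in degrees, then the finger opening in m, from 0 to 0.0854. A call has 1 to 10 rows; each row shifts and turns the commanded pose from where the row before left it, along the tool's axes as they then stand; what a row does not reach is not made up. A row lasts 1/8 s, in which the tool goes at most 62.5 mm and 10.7 degrees, less where a joint would pass 70% of its speed; a pose out of reach is approached as far as the arm can. A call is refused whole if a number of a shift passes 0.0625 or a number of a turn 10.7, either way. A call with a gripper value outside its range is refused whole. The fingers move at their own pace and stop on an object; FORCE is the grip in N (left out, the last holds). Time passes only in rows, so rows that do not move let the fingers close. It gives the time, the measured TCP pose, the force and the opening at its end, in the units of the state.
- bot.get_obs(): the state, without advancing time (a new reading comes with each control period).
- bot.read_camera(name): name is "scene" or "top" or "wrist"; returns (picture, depth): 400x640x3 uint8, red, green, blue; 400x640 float32, m along the optical axis (not along the pixel's ray), 0 where there is no reading.
- bot.calibration(name): a dict with "fx", "fy", "cx", "cy" (pixels), "extrinsics" (4x4, takes a point from camera to world coordinates). Camera axes: x right, y down, z forward; pixel columns grow to the right and rows downward; lengths in m; the calibration is good to about 2 mm. A picture is of the moment at which its call begins: read the wrist's pose just before it. calibration takes no time and is no camera call; for the wrist camera it gives the pose at the moment of the call.
- bot.hand_in(): hands the job in, once; it reports no verdict.
The state is a dict: "t": time; "q": joint angles; "joint_vel": joint speeds; "joint_torque": joint torques, N m; "eef_pos": TCP position; "tool_rot": TCP orientation; "contact_force": force on the tool from outside, world axes, zero at the start; "torque": the same for the moment, N m; "gripper_width": opening from 0.0 (shut) to 1.0 (fully open).
Only numpy, scipy, OpenCV 4.12 (cv2) and the standard library are available. Lean on these libraries where they do the work, as an engineer would, in place of code of your own. Each camera call takes 0.05 s, during which the arm holds its last target.

TASK

Restock the two-lane sloped rack on the trolley. Screw the loose cap of each of the two square bottles clockwise until snug, without overtightening, while the bottle stands in the stand, and only then stand it upright in the narrow lane, where it slides down to the stop or the bottle before it; load every small blue pad carton (not the tissue box) into the wide lane in the same way, standing as found with its long side across the lane. In the end each lane is filled from the stop without gaps, and the steel jar, the round amber bottle and the small white bottle are where they were.

Things in the scene. Friction and masses are not known exactly. Their poses are not given: they have to be found in the camera images.
- rack: fixed two-lane gravity rack, 300 mm long (x) by 171 mm wide (y), ahead-left of the robot, slightly turned; origin under its centre on the worktop. Both lanes fall 18 degrees (0.314 rad) towards its -x end (the robot's side), where a clear stop plate with a blue top edge stands; the far, high end is open, and the lanes are open above
- carton_lane: wide lane (left, +y). Origin: middle of the floor (tops of the white rollers) at the face of the stop, 40 mm above the worktop. x runs up the lane (300 mm long), y across to the left, z normal to the floor. 96 mm wide between blue walls 5 mm thick and 20 mm high; stop 48 mm high. Slippery: a released carton slides down to the stop or the last one; four take 232 mm
- bottle_lane: narrow lane of the rack (right, -y), the same in all but its width: 60 mm between the walls. Origin and axes as for the wide lane
- pocket_a (a point): centre of the floor of the nearer (-x) of the two square pockets of the fixed grey stand, 6 mm above the worktop; the pockets are 53.5 mm square, 30 mm deep and 90 mm apart, their walls 10 mm thick (top 36 mm above the worktop); axes square with the stand, z up. They keep the bottles from turning
- pocket_b (a point): the same for the farther (+x) pocket
- bottle_a_mid (a point): centre of loose square amber bottle a, half-way up its 98 mm (49 mm above its foot), z up: body 52 x 52 mm and 62 mm high, then a neck, then the cap; 0.19 kg with its cap. At first it stands in pocket_a. A white tick on its shoulder points to its -x side
- bottle_b_mid (a point): centre of loose square amber bottle b, half-way up its 98 mm (49 mm above its foot), z up: body 52 x 52 mm and 62 mm high, then a neck, then the cap; 0.19 kg with its cap. At first it stands in pocket_b. A white tick on its shoulder points to its -x side
- cap_a_grip (a point): point on the axis of the black ribbed cap of bottle a, 88 mm above the bottle's foot, to be gripped; cap 34 mm across, from 72 to 98 mm above the foot, 10 mm above the shoulder; z is its axis. It does not come off and can also carry the bottle. A white line runs across its top to one edge and down its side
- cap_b_grip (a point): point on the axis of the black ribbed cap of bottle b, 88 mm above the bottle's foot, to be gripped; cap 34 mm across, from 72 to 98 mm above the foot, 10 mm above the shoulder; z is its axis. It does not come off and can also carry the bottle. A white line runs across its top to one edge and down its side
- cap_a (a joint): turn of cap a on its thread, rad, grows as it is screwed down (clockwise from above); runs freely at about 0.05 N m until it meets its liner at 2.4. It starts 1.3 to 2.3 rad before that
- cap_b (a joint): turn of cap b on its thread, rad, grows as it is screwed down (clockwise from above); runs freely at about 0.05 N m until it meets its liner at 2.4. It starts 1.3 to 2.3 rad before that
- liner_a (a joint): how far cap a is tightened beyond meeting its liner, rad, 0 at first. There the torque jumps to 0.25 N m, then rises 0.8 N m a rad. Snug is 0.10 to 0.55 (best 0.2 to 0.3: the white line on the cap about meets the tick on the shoulder); over 0.60 is overtightened. Let go, it stays up to about 0.3 and springs back to that from farther
- liner_b (a joint): how far cap b is tightened beyond meeting its liner, rad, 0 at first. There the torque jumps to 0.25 N m, then rises 0.8 N m a rad. Snug is 0.10 to 0.55 (best 0.2 to 0.3: the white line on the cap about meets the tick on the shoulder); over 0.60 is overtightened. Let go, it stays up to about 0.3 and springs back to that from farther
- carton1_mid (a point): centre of a blue dressing-pad carton, a plain closed box 58 (x) by 88 (y) by 62 (z) mm, 90 g; z is up when it stands as found, on its 58 x 88 face; grasp it across its 58 mm (x) sides. Absent in some runs
- carton2_mid (a point): centre of a blue dressing-pad carton, a plain closed box 58 (x) by 88 (y) by 62 (z) mm, 90 g; z is up when it stands as found, on its 58 x 88 face; grasp it across its 58 mm (x) sides. Absent in some runs
- carton3_mid (a point): centre of a blue dressing-pad carton, a plain closed box 58 (x) by 88 (y) by 62 (z) mm, 90 g; z is up when it stands as found, on its 58 x 88 face; grasp it across its 58 mm (x) sides. Absent in some runs
- carton4_mid (a point): centre of a blue dressing-pad carton, a plain closed box 58 (x) by 88 (y) by 62 (z) mm, 90 g; z is up when it stands as found, on its 58 x 88 face; grasp it across its 58 mm (x) sides. Absent in some runs
- cotton_jar: bystander: steel jar with lid, 107 mm across, 116 mm high, origin under its centre
- amber_bottle: bystander: round amber bottle with black cap, 52 mm across, 90 mm high, origin under its centre
- white_bottle: bystander: small round white bottle with blue cap, 45 mm across, 80 mm high, origin under its centre

How it is judged:
By the outcome, as a careful person would: the job done as asked, in the order asked, and still so for the second after the job is handed in, with the robot touching nothing.
Of carton1, carton2, carton3, carton4 only 2 to 4 are there at a start; the rules pass over those that are not, and their reading is None.
At some moment in a run one of carton1, carton2, carton3, carton4 may be knocked a few centimetres aside while the robot is not near it.
It also fails if it takes over 210 s, if anything falls off the work surface, if the arm or the gripper's body presses on something with over 40 N, if the wrist force passes 120 N, or if a joint passes its speed limit or range.

## Working session

There is one attempt and no reset: what is moved stays moved. The work goes in short steps, Python scripts to look and compute and a shell command to move; the robot and the scene stay as the last step left them, time stands still between calls to the robot, and variables do not carry over. Pictures are saved under pics/ and viewed, and the job is handed in when it is done.

```bash
ls; mkdir -p pics; python3 - <<'E'
from station import bot
import cv2,numpy as np
o=bot.get_obs()
for k,v in o.items(): print(k,np.round(v,3))
for n in ["scene","top","wrist"]:
    p,d=bot.read_camera(n); cv2.imwrite(f"pics/{n}0.png",p[:,:,::-1]); np.save(f"{n}0.npy",d)
    c=bot.calibration(n); print(n,c["fx"],c["cx"],c["cy"],np.round(c["extrinsics"],3).tolist())
E
```

```text
pics
t 0.0
q [ 1.155  0.478  0.022  1.556 -0.011  1.109 -0.083]
joint_vel [ 0.002 -0.    -0.001 -0.    -0.002  0.001  0.001]
joint_torque [ 0.0000e+00 -5.9645e+01  1.6080e+00 -2.8119e+01  1.2000e-02  9.0000e-03
  0.0000e+00]
eef_pos [ 0.204 -0.643  0.223]
tool_rot [-0.001  0.988  0.153 -0.   ]
contact_force [ 0.257  0.496 -0.319]
torque [-0.001  0.     0.008]
gripper_width 0.999
scene 377.36358798786875 318.75283146411374 201.8185390243873 [[-0.593, -0.551, 0.587, -0.09], [-0.805, 0.422, -0.417, 0.51], [-0.018, -0.72, -0.694, 0.9], [0.0, 0.0, 0.0, 1.0]]
top 484.85569607466726 317.00988836665334 192.9186221819229 [[-0.0, -0.998, 0.064, 0.496], [-1.0, 0.001, 0.004, 0.037], [-0.004, -0.064, -0.998, 1.614], [0.0, 0.0, 0.0, 1.0]]
wrist 349.8646862360425 320.49665585620426 203.96886717726215 [[0.302, -0.92, -0.251, 0.268], [-0.953, -0.292, -0.078, -0.623], [-0.001, 0.263, -0.965, 0.373], [0.0, 0.0, 0.0, 1.0]]
```

View pics/scene0.png

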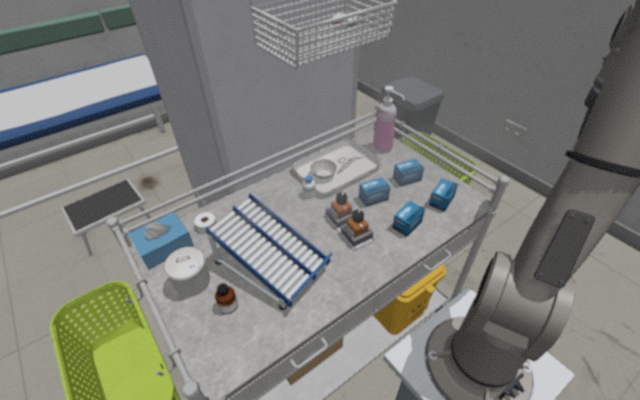

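View pics/top0.png

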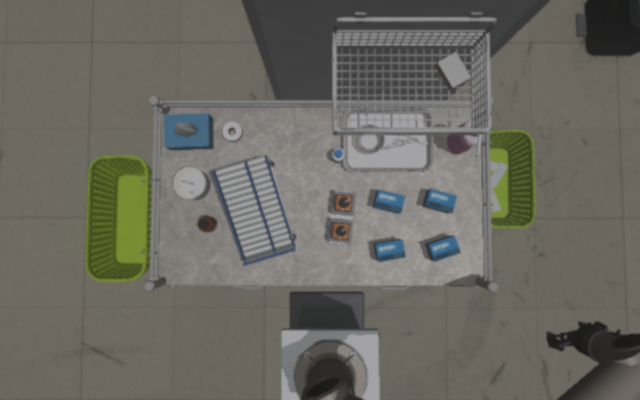

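View pics/wrist0.png

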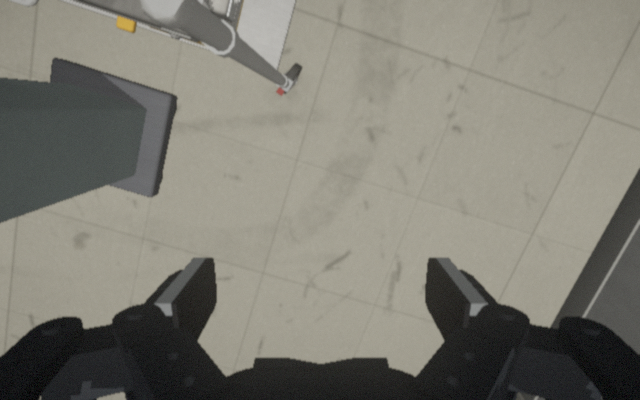

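```bash
cat > h.py <<'E'
import numpy as np, cv2
from station import bot
from scipy.spatial.transform import Rotation as R
def ray(cal,u,v):
    E=np.array(cal["extrinsics"]); d=np.array([(u-cal["cx"])/cal["fx"],(v-cal["cy"])/cal["fy"],1.0])
    return E[:3,3],E[:3,:3]@d
def plane(cal,u,v,z):
    o,d=ray(cal,u,v); return o+d*(z-o[2])/d[2]
def cloud(cal,D):
    E=np.array(cal["extrinsics"]); v,u=np.mgrid[0:D.shape[0],0:D.shape[1]]
    P=np.stack([(u-cal["cx"])/cal["fx"]*D,(v-cal["cy"])/cal["fy"]*D,D],-1)
    return P@E[:3,:3].T+E[:3,3]
def proj(cal,p):
    E=np.array(cal["extrinsics"]); q=E[:3,:3].T@(np.array(p)-E[:3,3])
    return q[0]/q[2]*cal["fx"]+cal["cx"],q[1]/q[2]*cal["fy"]+cal["cy"]
def pose():
    o=bot.get_obs(); w,x,y,z=o["tool_rot"]; return np.array(o["eef_pos"]),R.from_quat([x,y,z,w]),o
def tri(c1,p1,c2,p2):
    o1,d1=ray(c1,*p1);o2,d2=ray(c2,*p2)
    s=np.linalg.lstsq(np.stack([d1,-d2],1),o2-o1,rcond=None)[0]
    a,b=o1+s[0]*d1,o2+s[1]*d2; return (a+b)/2,np.linalg.norm(a-b)
def snap(n,name,scale=1,crop=None):
    c=bot.calibration(n); p,d=bot.read_camera(n)
    im=p[:,:,::-1].copy()
    s=im if crop is None else im[crop[1]:crop[3],crop[0]:crop[2]]
    if scale!=1: s=cv2.resize(s,None,fx=scale,fy=scale,interpolation=cv2.INTER_CUBIC)
    cv2.imwrite(f"pics/{name}.png",s); return c,im,d
def go(pt,yaw=None,tilt=None):
    """print remaining shift in tool axes and turn (deg) to tool-down with tool-y... yaw: direction (rad) of tool x axis, tool z down"""
    p,r,o=pose()
    if yaw is not None:
        x=np.array([np.cos(yaw),np.sin(yaw),0]); z=np.array([0,0,-1.]); 
        T=R.from_matrix(np.stack([x,np.cross(z,x),z],1))
        if tilt is not None: T=tilt*T
    else: T=r
    d=np.array(pt)-p
    print("pos",p.round(4),"tool x",r.as_matrix()[:,0].round(3),"z",r.as_matrix()[:,2].round(3))
    print("shift mm in now-axes",(r.inv().apply(d)*1000).round(1)," in target axes",(T.inv().apply(d)*1000).round(1)," turn deg",np.degrees((r.inv()*T).as_rotvec()).round(2))
def st():
    p,r,o=pose(); m=r.as_matrix()
    print("t",round(o["t"],2),"p",p.round(4),"x",m[:,0].round(3),"z",m[:,2].round(3),"yaw",round(np.degrees(np.arctan2(m[1,0],m[0,0])),1),"F",np.round(o["contact_force"],1),"M",np.round(o["torque"],2),"w",round(o["gripper_width"]*85.4,1),"q",np.round(o["q"],2))
E
python3 - <<'E'
from h import *
im=cv2.imread("pics/top0.png");D=np.load("top0.npy");c=bot.calibration("top")
P=cloud(c,D)
hsv=cv2.cvtColor(im,cv2.COLOR_BGR2HSV)
m=((hsv[...,0]>95)&(hsv[...,0]<115)&(hsv[...,1]>100)).astype(np.uint8)
n,l,s,ce=cv2.connectedComponentsWithStats(m)
for i in range(1,n):
    if s[i,4]<40: continue
    k=(l==i); z=P[...,2][k]; top=np.percentile(z,80)
    kk=(k&(abs(P[...,2]-top)<.008)); q=P[kk]
    r=cv2.minAreaRect((q[:,:2]*1000).astype(np.float32))
    print(s[i],ce[i].round(1),"ztop",top.round(4),"mean",q.mean(0).round(4),"rect",np.round(r[0],1),np.round(r[1],1),round(r[2],1))
# heights: rack, bottles, wire basket
for (u,v) in [(344,202),(340,231),(338,155),(190,183),(207,224),(250,210),(400,60),(400,135),(388,150),(340,218)]:
    print(u,v,P[v,u].round(3))
cv2.imwrite("pics/t0z.png",cv2.resize(im[90:300,140:500],None,fx=2.2,fy=2.2,interpolation=cv2.INTER_CUBIC))
E
```

```text
[ 165  114   44   34 1076] [187.2 130.9] ztop 0.072 mean [0.7958 0.4617 0.0695] rect [797.6 463.4] [103.9 141.1] 1.7
[375 191  29  21 366] [389.  201.3] ztop 0.0667 mean [ 0.5676 -0.187   0.0642] rect [ 569.3 -187.1] [84.5 54. ] 76.4
[426 190  30  22 368] [440.5 200.8] ztop 0.0665 mean [ 0.5694 -0.3518  0.0639] rect [ 570.6 -351.6] [85.5 54. ] 74.6
[429 237  30  23 379] [443.5 247.6] ztop 0.0667 mean [ 0.4207 -0.3598  0.0643] rect [ 421.4 -359.5] [53.6 84.2] 18.3
[375 240  29  21 368] [389.5 249.7] ztop 0.0664 mean [ 0.4142 -0.1878  0.0642] rect [ 414.6 -188. ] [53.6 84.2] 11.2
344 202 [ 0.564 -0.041  0.106]
340 231 [ 0.474 -0.028  0.1  ]
338 155 [ 0.714 -0.023  0.084]
190 183 [0.623 0.44  0.107]
207 224 [0.496 0.39  0.085]
250 210 [0.54  0.255 0.085]
400 60 [ 0.927 -0.177  0.36 ]
400 135 [ 0.793 -0.234  0.006]
388 150 [ 0.743 -0.194  0.003]
340 218 [ 0.515 -0.033  0.004]
```

View pics/t0z.png

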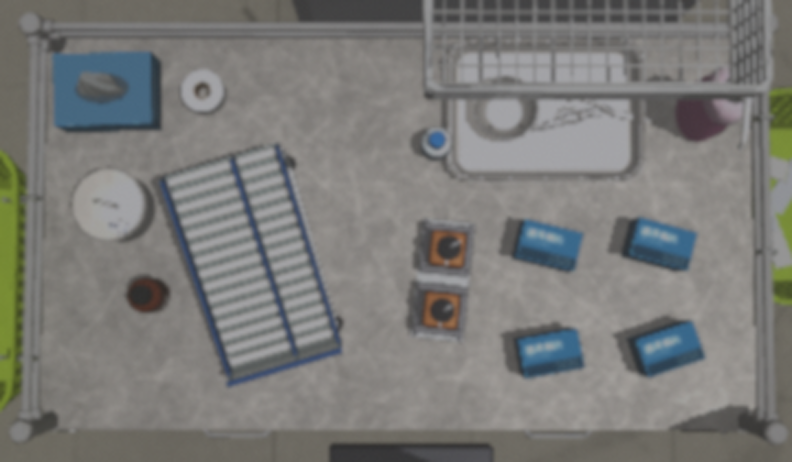

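```bash
python3 - <<'E'
from h import *
D=np.load("top0.npy");c=bot.calibration("top");P=cloud(c,D)
for nm,(x0,x1,y0,y1) in dict(right=(.3,.95,-.60,-.42),front=(.2,.36,-.6,.6),basket=(.6,1.2,-.6,.1),far=(.6,1.0,.05,.55)).items():
    k=(P[...,0]>x0)&(P[...,0]<x1)&(P[...,1]>y0)&(P[...,1]<y1)&(P[...,2]>.05); q=P[k]
    print(nm,len(q),q.min(0).round(3) if len(q) else '',q.max(0).round(3) if len(q) else '')
k=(P[...,2]>.2)&(P[...,0]>.5); print(P[k].min(0),P[k].max(0))
go([.50,-.04,.27],np.radians(0))
E
```

```text
right 1390 [ 0.3   -0.515  0.05 ] [ 0.898 -0.42   0.255]
front 1618 [ 0.2  -0.6   0.05] [0.359 0.6   0.64 ]
basket 25208 [ 0.6   -0.515  0.05 ] [0.93  0.1   0.711]
far 10173 [0.6  0.05 0.05] [0.929 0.55  0.711]
[ 0.68414154 -0.42620988  0.20016587] [0.92943113 0.18564644 0.71103629]
pos [ 0.2043 -0.6428  0.2227] tool x [ 0.953  0.303 -0.   ] z [-0.001  0.001 -1.   ]
shift mm in now-axes [ 464.4 -485.   -46.6]  in target axes [ 295.7 -602.8  -47.3]  turn deg [-0.08  0.02 17.63]
```

```bash
python3 -m crank '[[[0,0,-0.05],[0,0,0],0.085],[[0.04,-0.042,0],[0,0,0],0.085],[[0.04,-0.042,0],[0,0,0],0.085],[[0.04,-0.042,0],[0,0,0],0.085],[[0.04,-0.042,0],[0,0,0],0.085],[[0.04,-0.042,0],[0,0,0],0.085],[[0.04,-0.042,0],[0,0,0],0.085],[[0.04,-0.042,0],[0,0,0],0.085],[[0.04,-0.042,0],[0,0,0],0.085],[[0.04,-0.042,0],[0,0,0],0.085]]'
python3 -c "
from h import *
st(); go([.5,-.04,.27],0)"
```

```text
t: 1.4
eef_pos: [0.4335, -0.1723, 0.2736]
tool_rot: [0.0, 0.988, 0.153, 0.0]
contact_force: [1.3, -0.1, 0.5]
gripper_width: 1.0
t 1.4 p [ 0.4335 -0.1723  0.2736] x [0.953 0.303 0.   ] z [ 0. -0. -1.] yaw 17.6 F [ 1.3 -0.1  0.5] M [-0.05 -0.08 -0.01] w 85.4 q [ 0.54  0.1  -0.32  1.95  0.03  1.09 -1.05]
pos [ 0.4335 -0.1723  0.2736] tool x [0.953 0.303 0.   ] z [ 0. -0. -1.]
shift mm in now-axes [ 103.4 -105.9    3.5]  in target axes [  66.5 -132.3    3.6]  turn deg [ 2.000e-02 -1.000e-02  1.762e+01]
```

```bash
python3 -m crank '[[[0.033,-0.035,0],[0,0,0],0.085],[[0.033,-0.035,0],[0,0,0],0.085],[[0.037,-0.036,0.003],[0,0,8.8],0.085],[[0,0,0],[0,0,8.8],0.085],[[0,0,0],[0,0,0],0.085]]'
python3 -c "
from h import *
st(); c,im,d=snap('wrist','w1'); np.save('w1.npy',d); import pickle; pickle.dump(c,open('w1.pkl','wb'))"
```

```text
t: 2.02
eef_pos: [0.499, -0.0414, 0.2702]
tool_rot: [0.0, 1.0, 0.002, -0.0]
contact_force: [0.2, -0.9, -0.0]
gripper_width: 0.997
t 2.02 p [ 0.499  -0.0414  0.2702] x [ 1.     0.003 -0.001] z [-0.001 -0.    -1.   ] yaw 0.2 F [ 0.2 -0.9 -0. ] M [ 0.01 -0.03  0.06] w 85.2 q [ 0.32  0.17 -0.4   1.88  0.07  1.1  -1.68]
```

View pics/w1.png

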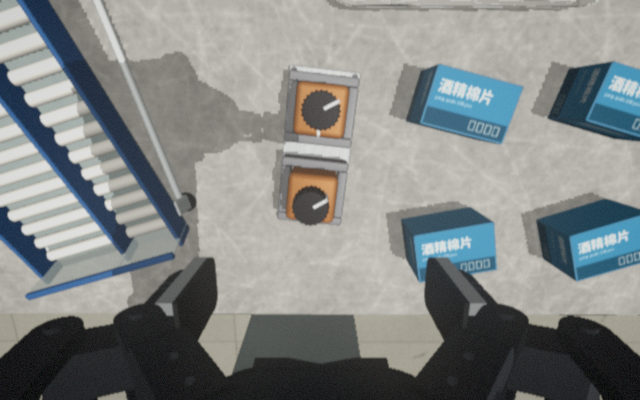

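```bash
python3 - <<'E'
from h import *; import pickle
im=cv2.imread("pics/w1.png"); c=pickle.load(open("w1.pkl","rb")); ct=bot.calibration("top"); ti=cv2.imread("pics/top0.png")
cv2.imwrite("pics/w1z.png",cv2.resize(im[55:235,260:380],None,fx=3.3,fy=3.3,interpolation=cv2.INTER_CUBIC))
# stand yaw from outline etc; cap blobs: dark
g=im.max(2)
m=(g<60).astype(np.uint8); m[250:]=0; m[:, :260]=0; m[:,380:]=0
n,l,s,ce=cv2.connectedComponentsWithStats(m)
gt=ti.max(2)
mt=np.zeros_like(gt); mt[190:245,325:360]=(gt[190:245,325:360]<70)
n2,l2,s2,ce2=cv2.connectedComponentsWithStats(mt)
for i in range(1,n2):
    if s2[i,4]>15: print("top",s2[i],ce2[i].round(1))
for i in range(1,n):
    if s[i,4]>150:
        cn,_=cv2.findContours((l==i).astype(np.uint8),0,2); (u,v),r=cv2.minEnclosingCircle(max(cn,key=len))
        print("w",s[i],ce[i].round(1),(round(u,1),round(v,1)),round(r,1),plane(c,u,v,.104).round(4))
m=((g<75)&True)
E
```

```text
top [339 198   9   9  52] [342.8 202.4]
top [336 227   9   9  50] [339.7 230.9]
```

View pics/w1z.png

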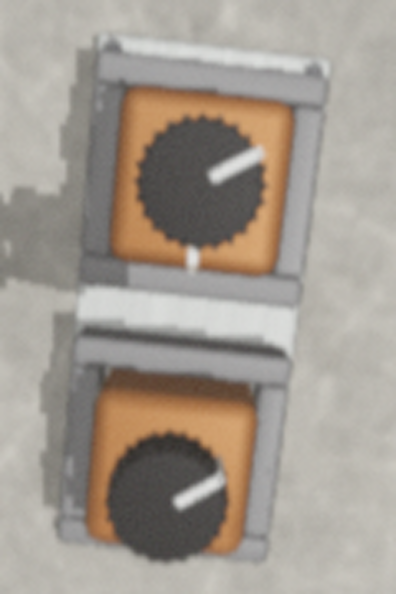

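```bash
python3 - <<'E'
from h import *; import pickle
im=cv2.imread("pics/w1.png"); c=pickle.load(open("w1.pkl","rb")); ct=bot.calibration("top")
g=cv2.GaussianBlur(im,(3,3),0).max(2).astype(int); sat=cv2.cvtColor(im,cv2.COLOR_BGR2HSV)
W=lambda x,y:(x/3.3+260-.35,y/3.3+55-.35)
for nm,cc,ls,lt,tp in [("b",(202,182),(212,180),(262,152),(342.8,202.4)),("a",(167,500),(175,503),(224,479),(339.7,230.9))]:
    u,v=W(*cc)
    print(nm,(u,v),"tri (top view blob vs wrist)",tri(c,(u,v),ct,tp))
    C=plane(c,u,v,.104);S=plane(c,*W(*ls),.104);T=plane(c,*W(*lt),.104)
    for a,b in[(C,T),(S,T)]: print("  line yaw",np.degrees(np.arctan2(*(b-a)[1::-1])).round(1), end='')
    print(" C",C.round(4))
print("tick",[plane(c,*W(*q),.068).round(4) for q in [(193,250),(193,270)]])
# stand corners (wall tops z .036)
for q in [(98,52),(328,77),(267,560),(57,538)]: print(plane(c,*W(*q),.036).round(4))
# body b shoulder corners z .068
Q=[plane(c,*W(*q),.068) for q in [(124,86),(295,100),(276,276),(110,258)]]; print("body b",np.mean(Q,0).round(4), [np.round(x,4) for x in Q])
# depth of cap tops
P=cloud(c,np.load("w1.npy"))
for (u,v) in [(321,114),(311,209),(321,108),(400,160)]: print(P[v-1:v+2,u-1:u+2].mean((0,1)).round(4))
E
```

```text
b (320.8621212121212, 109.80151515151516) tri (top view blob vs wrist) (array([ 0.56477862, -0.04120163,  0.03816188]), np.float64(0.0024458759535923844))
  line yaw -64.1  line yaw -61.4 C [ 0.5641 -0.042   0.104 ]
a (310.2560606060606, 206.16515151515154) tri (top view blob vs wrist) (array([ 0.47345112, -0.02979588,  0.08997773]), np.float64(0.00422259410365943))
  line yaw -69.0  line yaw -63.0 C [ 0.4768 -0.0322  0.104 ]
tick [array([ 0.5444, -0.0394,  0.068 ]), array([ 0.5385, -0.0394,  0.068 ])]
[ 0.603  -0.0095  0.036 ]
[ 0.5958 -0.0816  0.036 ]
[ 0.436  -0.0652  0.036 ]
[0.4439 0.0082 0.036 ]
body b [ 0.5641 -0.0418  0.068 ] [array([ 0.5907, -0.0195,  0.068 ]), array([ 0.587 , -0.0689,  0.068 ]), array([ 0.5368, -0.0644,  0.068 ]), array([ 0.542 , -0.0145,  0.068 ])]
[ 0.5606 -0.0421  0.1037]
[ 0.4739 -0.0329  0.1034]
[ 0.5657 -0.0421  0.1036]
[ 0.5056 -0.1375  0.    ]
```

```bash
python3 -m crank '[[[-0.0235,-0.009,0.02],[0,0,-10.7],0.085],[[0,0,0.02],[0,0,-10.7],0.085],[[0,0,0.02],[0,0,-10.7],0.085],[[0,0,0.01],[0,0,-10.7],0.085],[[0,0,0.01],[0,0,-10.7],0.085],[[0,0,0.01],[0,0,-10.7],0.085],[[0,0,0],[0,0,-10.7],0.085],[[0,0,0],[0,0,-10.7],0.085],[[0,0,0],[0,0,-10.7],0.085],[[0,0,0],[0,0,-10.7],0.085]]'
python3 -m crank '[[[0,0,0],[0,0,-10.3],0.085],[[0,0,0],[0,0,0],0.085]]'
python3 -c "
from h import *
st(); go([.4755,-.0322,.092],np.radians(117))"
```

```text
t: 3.32
eef_pos: [0.4753, -0.034, 0.1805]
tool_rot: [0.0, 0.592, 0.806, -0.0]
contact_force: [0.1, 0.3, -0.3]
gripper_width: 0.993
t: 3.58
eef_pos: [0.4754, -0.0339, 0.1805]
tool_rot: [-0.0, 0.521, 0.854, -0.0]
contact_force: [0.5, -0.3, 0.7]
gripper_width: 0.996
t 3.58 p [ 0.4754 -0.0339  0.1805] x [-0.458  0.889 -0.   ] z [-0. -0. -1.] yaw 117.3 F [ 0.5 -0.3  0.7] M [ 0.   -0.07 -0.05] w 85.1 q [ 0.55  0.28 -0.7   2.02  0.22  0.92  0.2 ]
pos [ 0.4754 -0.0339  0.1805] tool x [-0.458  0.889 -0.   ] z [-0. -0. -1.]
shift mm in now-axes [ 1.4  0.9 88.5]  in target axes [ 1.4  0.9 88.5]  turn deg [-0.01  0.01  0.26]
```

```bash
python3 -m crank '[[[0.0014,0.001,0.04],[0,0,0],0.07],[[0,0,0.038],[0,0,0],0.06],[[0,0,0.0105],[0,0,0],0.055],[[0,0,0],[0,0,0],0.025],[[0,0,0],[0,0,0],0.025],[[0,0,0],[0,0,0],0.025],[[0,0,0],[0,0,0],0.025]]' 50
python3 -c "
from h import *
st()"
```

```text
t: 4.45
eef_pos: [0.4764, -0.0313, 0.0929]
tool_rot: [0.001, 0.52, 0.854, 0.0]
contact_force: [-1.4, -0.3, 5.5]
gripper_width: 0.353
t 4.45 p [ 0.4764 -0.0313  0.0929] x [-0.459  0.889 -0.001] z [ 0.001 -0.001 -1.   ] yaw 117.3 F [-1.4 -0.3  5.5] M [-0.18  0.33  0.  ] w 30.1 q [ 0.47  0.41 -0.64  2.1   0.36  0.74  0.07]
```

```bash
python3 -m crank '[[[0,0,0],[0,0,8],0.025],[[0,0,0],[0,0,10],0.025],[[0,0,0],[0,0,10],0.025],[[0,0,0],[0,0,10],0.025],[[0,0,0],[0,0,10],0.025],[[0,0,0],[0,0,10],0.025],[[0,0,0],[0,0,10],0.025],[[0,0,0],[0,0,10],0.025],[[0,0,0],[0,0,0],0.025]]'
python3 -c "
from h import *
st()"
```

```text
t: 5.58
eef_pos: [0.4764, -0.0313, 0.0928]
tool_rot: [0.001, 0.942, 0.337, 0.0]
contact_force: [-2.8, -0.9, 6.2]
gripper_width: 0.347
t 5.58 p [ 0.4764 -0.0313  0.0928] x [0.774 0.634 0.001] z [ 0.001 -0.001 -1.   ] yaw 39.3 F [-2.8 -0.9  6.2] M [-0.41  0.32 -0.01] w 29.7 q [ 0.21  0.36 -0.33  2.12  0.18  0.69 -1.12]
```

```bash
for i in 1; do python3 -m crank '[[[0,0,0],[0,0,8],0.025],[[0,0,0],[0,0,8],0.025],[[0,0,0],[0,0,4],0.025],[[0,0,0],[0,0,0],0.025]]'>/dev/null; python3 -c "
from h import *
st()"; done
python3 -m crank '[[[0,0,0],[0,0,4],0.025],[[0,0,0],[0,0,0],0.025]]' >/dev/null; python3 -c "
from h import *
st()"
python3 -m crank '[[[0,0,0],[0,0,4],0.025],[[0,0,0],[0,0,0],0.025]]' >/dev/null; python3 -c "
from h import *
st()"
python3 -m crank '[[[0,0,0],[0,0,4],0.025],[[0,0,0],[0,0,0],0.025]]' >/dev/null; python3 -c "
from h import *
st()"
```

```text
t 6.08 p [ 0.4763 -0.0314  0.0928] x [0.943 0.332 0.001] z [ 0.001 -0.001 -1.   ] yaw 19.4 F [-1.8 -1.8  6.5] M [-0.4   0.4  -0.02] w 29.8 q [ 0.15  0.35 -0.25  2.12  0.14  0.69 -1.43]
t 6.33 p [ 0.4763 -0.0314  0.0927] x [0.964 0.266 0.001] z [ 0.001 -0.    -1.   ] yaw 15.4 F [-1.8 -1.   5.7] M [-0.4   0.5  -0.03] w 30.2 q [ 0.14  0.35 -0.24  2.12  0.13  0.68 -1.49]
t 6.58 p [ 0.4762 -0.0313  0.0927] x [0.98  0.198 0.001] z [ 0.001 -0.    -1.   ] yaw 11.4 F [-2.5 -1.   5.7] M [-0.42  0.54 -0.03] w 30.1 q [ 0.12  0.35 -0.22  2.12  0.12  0.68 -1.55]
t 6.83 p [ 0.4762 -0.0313  0.0927] x [0.992 0.129 0.001] z [ 0.001 -0.    -1.   ] yaw 7.4 F [-1.9 -1.9  6.5] M [-0.47  0.52 -0.02] w 30.3 q [ 0.11  0.35 -0.21  2.12  0.11  0.68 -1.61]
```

```bash
python3 -c "
from h import *
st(); snap('wrist','w2'); snap('scene','s2',4,(290,170,430,270))"
```

```text
t 6.83 p [ 0.4762 -0.0313  0.0927] x [0.992 0.129 0.001] z [ 0.001 -0.    -1.   ] yaw 7.4 F [-1.9 -1.9  6.5] M [-0.47  0.52 -0.02] w 30.3 q [ 0.11  0.35 -0.21  2.12  0.11  0.68 -1.61]
```

View pics/w2.png

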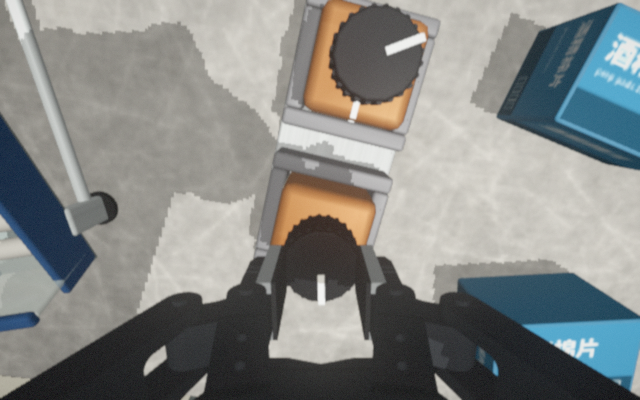

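View pics/s2.png

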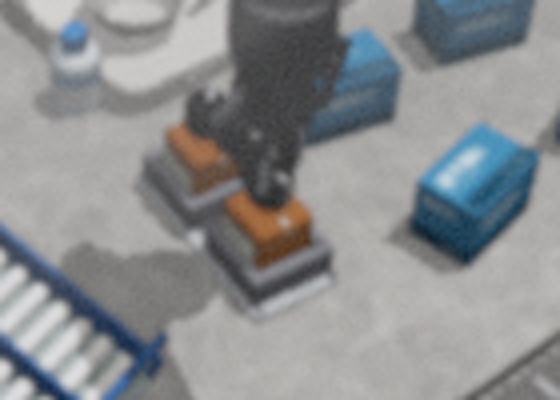

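```bash
for i in 1; do python3 -m crank '[[[0,0,0],[0,0,3],0.025],[[0,0,0],[0,0,0],0.025]]' >/dev/null; python3 -c "
from h import *
st()"; done
python3 -m crank '[[[0,0,0],[0,0,3],0.025],[[0,0,0],[0,0,0],0.025]]' >/dev/null; python3 -c "
from h import *
st()"
python3 -m crank '[[[0,0,0],[0,0,3],0.025],[[0,0,0],[0,0,0],0.025]]' >/dev/null; python3 -c "
from h import *
st()"
```

```text
t 7.17 p [ 0.4762 -0.0313  0.0927] x [0.997 0.077 0.001] z [ 0.001 -0.    -1.   ] yaw 4.4 F [-2.4 -1.6  6.2] M [-0.42  0.51  0.02] w 30.2 q [ 0.1   0.35 -0.2   2.12  0.11  0.68 -1.66]
t 7.42 p [ 0.4761 -0.0313  0.0927] x [1.    0.026 0.001] z [ 0.001 -0.001 -1.   ] yaw 1.5 F [-2.9 -1.8  6.6] M [-0.45  0.54  0.16] w 30.1 q [ 0.09  0.35 -0.18  2.12  0.1   0.68 -1.71]
t 7.67 p [ 0.4761 -0.0314  0.0927] x [ 1.    -0.027  0.001] z [ 0.001 -0.001 -1.   ] yaw -1.5 F [-3.3 -1.6  6.7] M [-0.5   0.6   0.15] w 29.8 q [ 0.08  0.34 -0.17  2.12  0.09  0.68 -1.75]
```

```bash
python3 -m crank '[[[0,0,0],[0,0,3],0.025],[[0,0,0],[0,0,0],0.025]]' >/dev/null; python3 -c "
from h import *
st()"
python3 -m crank '[[[0,0,0],[0,0,3],0.025],[[0,0,0],[0,0,0],0.025]]' >/dev/null; python3 -c "
from h import *
st()"
python3 -m crank '[[[0,0,0],[0,0,2.5],0.025],[[0,0,0],[0,0,0],0.025]]' >/dev/null; python3 -c "
from h import *
st()"
```

```text
t 7.92 p [ 0.476  -0.0314  0.0927] x [ 0.997 -0.079  0.001] z [ 0.    -0.001 -1.   ] yaw -4.5 F [-3.3 -2.   7.3] M [-0.5   0.56  0.22] w 30.0 q [ 0.07  0.34 -0.16  2.13  0.09  0.68 -1.8 ]
t 8.18 p [ 0.476  -0.0314  0.0927] x [ 0.991 -0.131  0.   ] z [ 0.    -0.001 -1.   ] yaw -7.5 F [-3.1 -2.6  6.9] M [-0.56  0.57  0.28] w 30.1 q [ 0.06  0.34 -0.15  2.13  0.08  0.68 -1.84]
t 8.43 p [ 0.4758 -0.0315  0.0927] x [ 0.985 -0.174  0.   ] z [ 0.    -0.001 -1.   ] yaw -10.0 F [-2.8 -1.8  8.1] M [-0.63  0.72  0.29] w 29.9 q [ 0.05  0.34 -0.14  2.13  0.08  0.68 -1.88]
```

```bash
python3 -m crank '[[[0,0,0],[0,0,0],0.06],[[0,0,0],[0,0,0],0.06],[[0,0,-0.03],[0,0,-3.5],0.06],[[-0.01,0,-0.05],[0,0,0],0.06],[[-0.03,0,-0.01],[0,0,0],0.06],[[0,0,0],[0,0,0],0.06]]' 
python3 -c "
from h import *
st(); c,im,d=snap('wrist','w3',2,(220,80,420,330)); import pickle; pickle.dump(c,open('w3.pkl','wb'))"
```

```text
t: 9.18
eef_pos: [0.4352, -0.0263, 0.1828]
tool_rot: [0.0, 0.998, -0.058, 0.001]
contact_force: [0.2, -0.9, 0.2]
gripper_width: 0.705
t 9.18 p [ 0.4352 -0.0263  0.1828] x [ 0.993 -0.115  0.001] z [ 0.001 -0.    -1.   ] yaw -6.6 F [ 0.2 -0.9  0.2] M [ 0.03 -0.03  0.02] w 60.2 q [ 0.08  0.14 -0.18  2.13  0.03  0.87 -1.8 ]
```

View pics/w3.png

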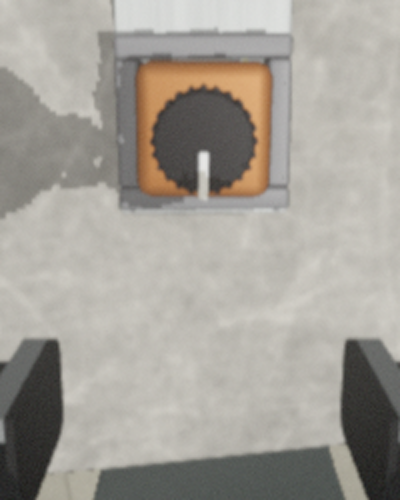

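```bash
python3 -m crank '[[[0.05,0,0],[0,0,0],0.06],[[0.05,0,0],[0,0,0],0.06],[[0.0306,0,0],[0,0,-10.7],0.06],[[0,0,0],[0,0,-10.7],0.06],[[0,0,0],[0,0,-10.7],0.06],[[0,0,0],[0,0,-10.7],0.06],[[0,0,0],[0,0,-10.7],0.06],[[0,0,0],[0,0,-10.7],0.06],[[0,0,0],[0,0,-10.7],0.06],[[0,0,0],[0,0,-10.7],0.06]]' >/dev/null
python3 -m crank '[[[0,0,0],[0,0,-10.7],0.06],[[0,0,0],[0,0,-10.7],0.06],[[0,0,0],[0,0,-10.7],0.06],[[0,0,0],[0,0,-5.9],0.06],[[0,0,0],[0,0,0],0.06]]' 
python3 -c "
from h import *
st(); go([.565,-.0413,.092],np.radians(117))"
```

```text
t: 11.1
eef_pos: [0.5662, -0.0417, 0.181]
tool_rot: [-0.001, 0.523, 0.852, 0.0]
contact_force: [0.0, 0.0, 1.0]
gripper_width: 0.703
t 11.1 p [ 0.5662 -0.0417  0.181 ] x [-0.452  0.892  0.001] z [-0.001  0.001 -1.   ] yaw 116.9 F [0. 0. 1.] M [-0.01  0.03 -0.02] w 60.0 q [ 0.41  0.41 -0.57  1.83  0.26  0.98  0.21]
pos [ 0.5662 -0.0417  0.181 ] tool x [-0.452  0.892  0.001] z [-0.001  0.001 -1.   ]
shift mm in now-axes [ 0.8 -0.9 89. ]  in target axes [ 0.9 -0.9 89. ]  turn deg [-0.02 -0.08 -0.13]
```

```bash
python3 -m crank '[[[0.001,-0.001,0.045],[0,0,0],0.06],[[0,0,0.044],[0,0,0],0.055],[[0,0,0],[0,0,0],0.025],[[0,0,0],[0,0,0],0.025],[[0,0,0],[0,0,0],0.025],[[0,0,0],[0,0,0],0.025]]' 50 >/dev/null
python3 -c "
from h import *
st()"
python3 -m crank '[[[0,0,0],[0,0,8],0.025],[[0,0,0],[0,0,10],0.025],[[0,0,0],[0,0,10],0.025],[[0,0,0],[0,0,10],0.025],[[0,0,0],[0,0,10],0.025],[[0,0,0],[0,0,10],0.025],[[0,0,0],[0,0,10],0.025],[[0,0,0],[0,0,10],0.025],[[0,0,0],[0,0,10],0.025],[[0,0,0],[0,0,0],0.025]]' > /dev/null
python3 -c "
from h import *
st()"
```

```text
t 11.85 p [ 0.5647 -0.0413  0.0941] x [-0.453  0.892 -0.001] z [ 0.001 -0.001 -1.   ] yaw 116.9 F [-2.4  0.1 -0.3] M [-0.11  0.72  0.02] w 30.5 q [ 0.37  0.51 -0.52  1.9   0.34  0.82  0.13]
t 13.1 p [ 0.5654 -0.0406  0.0939] x [0.874 0.486 0.002] z [ 0.002  0.    -1.   ] yaw 29.1 F [ 0.8  0.2 -1.5] M [0.18 0.19 0.  ] w 30.8 q [ 0.09  0.46 -0.16  1.92  0.1   0.76 -1.19]
```

```bash
S='from h import *
st()'
python3 -m crank '[[[0,0,0],[0,0,8],0.025],[[0,0,0],[0,0,4],0.025],[[0,0,0],[0,0,0],0.025]]' >/dev/null; python3 -c "$S"
python3 -m crank '[[[0,0,0],[0,0,4],0.025],[[0,0,0],[0,0,0],0.025]]' >/dev/null; python3 -c "$S"
python3 -m crank '[[[0,0,0],[0,0,4],0.025],[[0,0,0],[0,0,0],0.025]]' >/dev/null; python3 -c "$S"
python3 -m crank '[[[0,0,0],[0,0,3],0.025],[[0,0,0],[0,0,0],0.025]]' >/dev/null; python3 -c "$S"
python3 -m crank '[[[0,0,0],[0,0,3],0.025],[[0,0,0],[0,0,0],0.025]]' >/dev/null; python3 -c "$S"
python3 -m crank '[[[0,0,0],[0,0,3],0.025],[[0,0,0],[0,0,0],0.025]]' >/dev/null; python3 -c "$S"
```

```text
t 13.47 p [ 0.5652 -0.0408  0.0935] x [0.955 0.295 0.001] z [ 0.001  0.    -1.   ] yaw 17.2 F [-0.9  0.2 -2. ] M [0.27 0.14 0.02] w 30.6 q [ 0.05  0.46 -0.11  1.92  0.07  0.76 -1.37]
t 13.72 p [ 0.565  -0.0409  0.0933] x [0.974 0.227 0.001] z [ 0.001  0.    -1.   ] yaw 13.1 F [ 0.1  1.2 -0.9] M [0.29 0.08 0.02] w 30.8 q [ 0.04  0.46 -0.09  1.93  0.06  0.76 -1.43]
t 13.97 p [ 0.5648 -0.041   0.0932] x [0.987 0.159 0.001] z [ 0.001  0.    -1.   ] yaw 9.1 F [-0.4  0.9 -2.3] M [0.38 0.09 0.04] w 30.3 q [ 0.02  0.46 -0.08  1.93  0.05  0.76 -1.49]
t 14.22 p [ 0.5647 -0.0411  0.0931] x [0.994 0.106 0.   ] z [ 0.  0. -1.] yaw 6.1 F [-0.1  1.4 -1.4] M [0.37 0.07 0.06] w 30.7 q [ 0.01  0.46 -0.06  1.93  0.04  0.76 -1.54]
t 14.47 p [ 0.5646 -0.0409  0.093 ] x [0.999 0.054 0.   ] z [ 0.  0. -1.] yaw 3.1 F [ 0.   1.6 -1.4] M [ 0.6  -0.03 -0.  ] w 30.8 q [ 0.    0.46 -0.05  1.93  0.03  0.75 -1.58]
t 14.72 p [ 0.5647 -0.0409  0.093 ] x [1.    0.002 0.   ] z [ 0.  0. -1.] yaw 0.1 F [ 0.4  2.  -1.8] M [ 0.59 -0.02  0.17] w 30.5 q [-0.01  0.46 -0.04  1.93  0.02  0.75 -1.63]
```

```bash
S='from h import *
st()'
python3 -m crank '[[[0,0,0],[0,0,3],0.025],[[0,0,0],[0,0,0],0.025]]' >/dev/null; python3 -c "$S"
python3 -m crank '[[[0,0,0],[0,0,3],0.025],[[0,0,0],[0,0,0],0.025]]' >/dev/null; python3 -c "$S"
python3 -m crank '[[[0,0,0],[0,0,3],0.025],[[0,0,0],[0,0,0],0.025]]' >/dev/null; python3 -c "$S"
python3 -m crank '[[[0,0,0],[0,0,2],0.025],[[0,0,0],[0,0,0],0.025]]' >/dev/null; python3 -c "$S"
python3 -m crank '[[[0,0,0],[0,0,0],0.06],[[0,0,0],[0,0,0],0.06],[[0,0,-0.03],[0,0,-4],0.06],[[-0.01,0,-0.06],[0,0,0],0.06],[[-0.03,0,0],[0,0,0],0.06],[[0,0,0],[0,0,0],0.06]]' 
python3 -c "
from h import *
st(); c,im,d=snap('wrist','w4',2,(220,80,420,330)); st()"
```

```text
t 14.97 p [ 0.5646 -0.041   0.093 ] x [ 0.999 -0.051  0.   ] z [ 0.  0. -1.] yaw -2.9 F [ 0.9  1.4 -1.9] M [ 0.57 -0.07  0.17] w 30.5 q [-0.02  0.46 -0.03  1.93  0.02  0.75 -1.67]
t 15.22 p [ 0.5647 -0.041   0.0931] x [ 0.995 -0.103  0.   ] z [ 0.  0. -1.] yaw -5.9 F [ 0.8  1.4 -1.3] M [ 0.63 -0.18  0.25] w 30.6 q [-0.03  0.46 -0.01  1.93  0.01  0.75 -1.72]
t 15.47 p [ 0.5647 -0.041   0.0931] x [ 0.988 -0.155  0.   ] z [ 0. -0. -1.] yaw -8.9 F [ 0.5  1.8 -2.6] M [ 0.61 -0.16  0.25] w 30.7 q [-0.04  0.46  0.    1.93 -0.    0.75 -1.76]
t 15.72 p [ 0.5647 -0.0411  0.0931] x [ 0.981 -0.192  0.   ] z [ 0.  0. -1.] yaw -11.0 F [ 0.9  2.5 -1.7] M [ 0.63 -0.19  0.28] w 30.6 q [-0.04  0.46  0.01  1.93 -0.01  0.75 -1.8 ]
t: 16.48
eef_pos: [0.5233, -0.0367, 0.1837]
tool_rot: [0.0, 0.998, -0.062, 0.0]
contact_force: [0.3, -0.4, 0.5]
gripper_width: 0.701
t 16.48 p [ 0.5233 -0.0367  0.1837] x [ 0.992 -0.124  0.   ] z [ 0. -0. -1.] yaw -7.1 F [ 0.3 -0.4  0.5] M [ 0.    0.01 -0.06] w 59.8 q [-0.04  0.28 -0.01  1.95  0.    0.91 -1.75]
t 16.52 p [ 0.5244 -0.0367  0.1834] x [ 0.992 -0.123  0.001] z [ 0. -0. -1.] yaw -7.1 F [ 0.1  0.4 -0.1] M [-0.01 -0.02 -0.02] w 60.0 q [-0.04  0.28 -0.01  1.95  0.    0.91 -1.75]
```

View pics/w4.png

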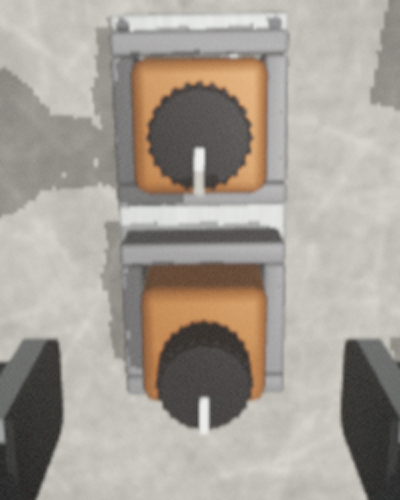

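```bash
python3 -m crank '[[[-0.01,-0.02,-0.05],[0,0,-7],0.085],[[-0.01,-0.02,-0.05],[0,0,-8],0.085],[[-0.01,-0.03,-0.05],[0,0,-7],0.085],[[0,-0.055,0],[0,0,0],0.085],[[0,-0.055,0],[0,0,0],0.085],[[0,-0.055,0],[0,0,0],0.085],[[0,-0.03,0],[0,0,0],0.085],[[0,0,0],[0,0,0],0.085],[[0,0,0],[0,0,0],0.085]]' 
python3 -c "
from h import *
st(); c,im,d=snap('wrist','w5'); np.save('w5.npy',d); import pickle; pickle.dump(c,open('w5.pkl','wb'))"
```

```text
t: 17.65
eef_pos: [0.4438, 0.2206, 0.3326]
tool_rot: [0.0, 0.992, 0.129, -0.0]
contact_force: [0.9, 0.2, -0.4]
gripper_width: 0.994
t 17.65 p [0.4438 0.2206 0.3326] x [ 0.967  0.256 -0.001] z [-0.001 -0.001 -1.   ] yaw 14.9 F [ 0.9  0.2 -0.4] M [-0.03 -0.02 -0.03] w 84.9 q [-0.33  0.1  -0.28  1.81  0.03  1.23 -1.93]
```

View pics/w5.png

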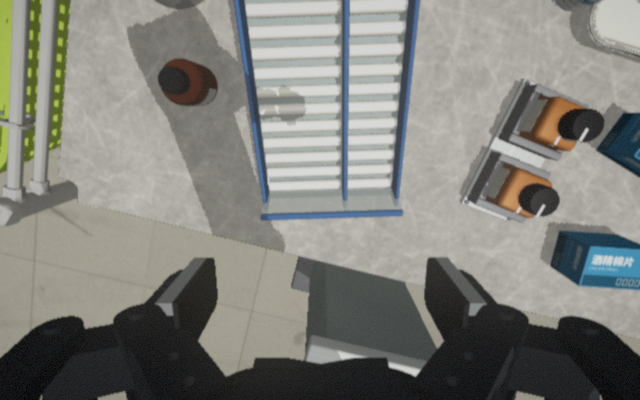

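```bash
python3 - <<'E'
from h import *; import pickle
im=cv2.imread("pics/w5.png"); c=pickle.load(open("w5.pkl","rb")); D=np.load("w5.npy")
P=cloud(c,D); hsv=cv2.cvtColor(im,cv2.COLOR_BGR2HSV)
blue=(hsv[...,0]>100)&(hsv[...,0]<125)&(hsv[...,1]>120)
blue[:, :225]=0; blue[:,420:]=0; blue[225:]=0
white=(hsv[...,1]<30)&(hsv[...,2]>190)
# roller plane
k=white.copy(); k[:, :250]=0;k[:,402:]=0;k[190:]=0
q=P[k]; q=q[(q[:,2]>.03)&(q[:,2]<.2)]
for _ in range(4):
    A=np.c_[q[:,:2],np.ones(len(q))]; s=np.linalg.lstsq(A,q[:,2],rcond=None)[0]; r=q[:,2]-A@s; q=q[(r>-.004)&(r<.006)] if _<3 else q
print("plane",s.round(4),"slope deg",np.degrees(np.arctan(np.hypot(*s[:2]))).round(2),"dir",np.degrees(np.arctan2(s[1],s[0])).round(2),len(q),r.std())
# wall lines: blue pixels per segment, rays onto plane raised 20 mm normal
n=np.array([-s[0],-s[1],1]);n/=np.linalg.norm(n)
def onplane(u,v,h):
    o,d=ray(c,u,v); p0=np.array([0,0,s[2]])+n*h; return o+d*((p0-o)@n)/(d@n)
for nm,f in dict(L=lambda r:235+(r-5)*.148,M=lambda r:345+0*r,Rr=lambda r:415-(r-5)*.095).items():
    pin=[];
    for rr in range(10,188,4):
        cc=f(rr); cols=np.where(blue[rr,int(cc)-13:int(cc)+14])[0]+int(cc)-13
        if len(cols)>=2: pin.append([*onplane(cols.min()-.5,rr,.02)[:2],*onplane(cols.max()+.5,rr,.02)[:2],len(cols)])
    pin=np.array(pin)
    for j,nn in ((0,"leftedge"),(2,"rightedge")):
        a=np.polyfit(pin[:,0+j],pin[:,1+j],1); print(nm,nn,"yaw",np.degrees(np.arctan(a[0])).round(2),"y at x=.5",np.polyval(a,.5).round(4),"px",pin[:,4].mean())
# stop top edge
for u in (270,300,330,360,395):
    rows=np.where(blue[200:222,u])[0]+200; print(u,rows.min(),rows.max(),P[int(rows.mean()),u].round(4))
E
```

```text
plane [ 0.313   0.0936 -0.1083] slope deg 18.09 dir 16.64 12778 0.0012967479113571844
L leftedge yaw 16.84 y at x=.5 0.3133 px 3.0588235294117645
L rightedge yaw 16.62 y at x=.5 0.3099 px 3.0588235294117645
M leftedge yaw 17.2 y at x=.5 0.2066 px 2.0
M rightedge yaw 17.39 y at x=.5 0.2043 px 2.0
Rr leftedge yaw 16.67 y at x=.5 0.14 px 2.0
Rr rightedge yaw 16.86 y at x=.5 0.1376 px 2.0
270 215 218 [0.3732 0.2637 0.0846]
300 214 217 [0.3839 0.2295 0.0856]
330 213 216 [0.3943 0.1954 0.086 ]
360 212 215 [0.4044 0.1613 0.0855]
395 211 214 [0.4162 0.1216 0.0856]
```

```bash
cat >> h.py <<'E'
U=np.array([np.cos(np.radians(16.7)),np.sin(np.radians(16.7)),0]);V=np.array([-U[1],U[0],0])
def lane(which,X,Y,Z):
    lat={'b':.0212,'c':.104}[which]+Y; t=np.radians(18)
    return U*(.450+X*np.cos(t)-Z*np.sin(t))+V*lat+np.array([0,0,.04+X*np.sin(t)+Z*np.cos(t)])
def golane(which,X,Y,Z,tilted=True,flip=0):
    """target tool pose in lane: tool x up the lane(flip: yaw offset deg)"""
    n=-np.array([-np.sin(np.radians(18))*U[0],-np.sin(np.radians(18))*U[1],np.cos(np.radians(18))]) if tilted else np.array([0,0,-1.])
    y0=np.cross(np.array([0,0,-1.]),U); x0=np.cross(y0,n)
    f=np.radians(flip); x=x0*np.cos(f)+y0*np.sin(f); T=R.from_matrix(np.stack([x,np.cross(n,x),n],1))
    p,r,o=pose(); d=lane(which,X,Y,Z)-p
    print("target",lane(which,X,Y,Z).round(4),"now-axes mm",(r.inv().apply(d)*1000).round(1),"target-axes mm",(T.inv().apply(d)*1000).round(1),"turn",np.degrees((r.inv()*T).as_rotvec()).round(2))
E
python3 -c "
from h import *
go([.476,-.0314,.2],np.radians(-6.4))"
```

```text
pos [0.4439 0.2202 0.3326] tool x [ 0.967  0.256 -0.001] z [-0.    -0.001 -1.   ]
shift mm in now-axes [-33.2 251.4 132.8]  in target axes [ 59.9 246.5 132.6]  turn deg [ 0.04  0.03 21.2 ]
```

```bash
python3 -m crank '[[[-0.007,0.05,0],[0,0,0],0.085],[[-0.007,0.05,0],[0,0,0],0.085],[[-0.007,0.05,0.02],[0,0,0],0.085],[[-0.007,0.05,0.03],[0,0,0],0.07],[[-0.006,0.05,0.03],[0,0,10],0.06],[[0,0,0.05],[0,0,11.2],0.06],[[0,0,0],[0,0,0],0.06]]' >/dev/null
python3 -c "
from h import *
go([.476,-.0314,.2],np.radians(-6.4))"
```

```text
pos [0.4439 0.2202 0.3326] tool x [ 0.967  0.256 -0.001] z [-0.    -0.001 -1.   ]
shift mm in now-axes [-33.2 251.4 132.8]  in target axes [ 59.9 246.5 132.6]  turn deg [ 0.04  0.03 21.2 ]refused, turn out of range in row 6
```

```bash
python3 -m crank '[[[-0.007,0.05,0],[0,0,0],0.085],[[-0.007,0.05,0],[0,0,0],0.085],[[-0.007,0.05,0.02],[0,0,0],0.085],[[-0.007,0.05,0.03],[0,0,0],0.07],[[-0.006,0.05,0.03],[0,0,10.6],0.06],[[0,0,0.05],[0,0,10.6],0.06],[[0,0,0],[0,0,0],0.06]]' >/dev/null
python3 -c "
from h import *
go([.476,-.0314,.092],np.radians(-6.4))"
```

```text
pos [ 0.4719 -0.0305  0.2003] tool x [ 0.994 -0.111 -0.007] z [-0.007 -0.001 -1.   ]
shift mm in now-axes [  5.    0.2 108.3]  in target axes [  4.2   0.4 108.3]  turn deg [0.09 0.42 0.05]
```

```bash
python3 -m crank '[[[0,0,0.05],[0,0,0],0.06],[[0,0,0.03],[0,0,0],0.06],[[0,0,0],[0,0,0],0.06]]' >/dev/null
python3 -c "
from h import *
go([.476,-.0314,.092],np.radians(-6.4))"
```

```text
pos [ 0.4744 -0.0286  0.1231] tool x [ 0.994 -0.105 -0.002] z [-0.002 -0.    -1.   ]
shift mm in now-axes [ 2.   2.6 31.1]  in target axes [ 1.9  2.6 31.1]  turn deg [0.01 0.12 0.35]
```

Grip, lift straight out.

```bash
python3 -m crank '[[[0.002,0.0025,0.031],[0,0,0.3],0.055],[[0,0,0],[0,0,0],0.025],[[0,0,0],[0,0,0],0.025],[[0,0,0],[0,0,0],0.025],[[0,0,0],[0,0,0],0.025],[[0,0,-0.01],[0,0,0],0.025],[[0,0,-0.02],[0,0,0],0.025],[[0,0,-0.03],[0,0,0],0.025],[[0,0,-0.05],[0,0,0],0.025],[[0,0,-0.05],[0,0,0],0.025]]' 60
python3 -c "
from h import *
st();snap('scene','s3',4,(270,130,430,280)); golane('b',.045,0,.15)"
```

```text
t: 20.2
eef_pos: [0.4759, -0.0313, 0.2542]
tool_rot: [-0.0, 0.998, -0.057, 0.0]
contact_force: [0.3, 0.9, -1.6]
gripper_width: 0.337
t 20.2 p [ 0.4759 -0.0313  0.2542] x [ 0.993 -0.114  0.   ] z [ 0.  0. -1.] yaw -6.5 F [ 0.3  0.9 -1.6] M [-0.01 -0.13 -0.06] w 28.8 q [-0.04  0.12 -0.02  1.98  0.    1.05 -1.75]
target [0.4215 0.1486 0.1966] now-axes mm [ -78.8 -171.8   63.9] target-axes mm [ -23.6 -188.9   60.1] turn [  3.66  17.13 -23.06]
```

View pics/s3.png

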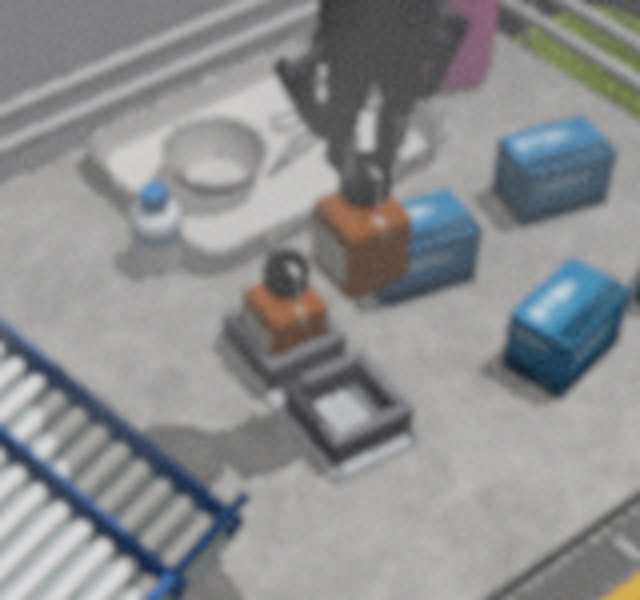

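```bash
python3 -m crank '[[[-0.016,-0.043,0],[0,0,0],0.025],[[-0.016,-0.043,0],[0,0,0],0.025],[[-0.016,-0.043,0],[0,0,0],0.025],[[-0.016,-0.043,0],[0,0,-7.7],0.025],[[0,0,0],[0,0,-7.7],0.025],[[0,0,0],[0,0,-7.7],0.025],[[0,0,0],[0,9,0],0.025],[[0,0,0],[0,9,0],0.025],[[0,0,0],[0,0,0],0.025],[[0,0,0],[0,0,0],0.025]]' 60
python3 -c "
from h import *
st(); golane('b',.06,0,.12)"
```

```text
t: 21.5
eef_pos: [0.4332, 0.1472, 0.2531]
tool_rot: [-0.023, 0.977, 0.142, 0.155]
contact_force: [0.7, 0.4, -2.3]
gripper_width: 0.334
t 21.5 p [0.4332 0.1472 0.2531] x [0.912 0.271 0.309] z [ 0.296  0.088 -0.951] yaw 16.5 F [ 0.7  0.4 -2.3] M [-0.13  0.39  0.02] w 28.5 q [-0.26 -0.08 -0.24  2.22  0.07  0.69 -1.83]
target [0.4441 0.1554 0.1727] now-axes mm [-12.7  -4.7  80.4] target-axes mm [-12.7  -4.7  80.4] turn [ 0.04  0.   -0.15]
```

```bash
python3 -m crank '[[[-0.013,-0.0047,0.04],[0,0,0],0.025],[[0,0,0.04],[0,0,0],0.025],[[0,0,0],[0,0,0],0.025]]' 60
python3 -c "
from h import *
st(); golane('b',.06,0,.09);snap('scene','s4',4,(200,180,360,320));"
```

```text
t: 21.88
eef_pos: [0.4429, 0.1548, 0.1698]
tool_rot: [-0.022, 0.978, 0.142, 0.152]
contact_force: [-1.0, 0.1, -1.4]
gripper_width: 0.334
t 21.88 p [0.4429 0.1548 0.1698] x [0.914 0.271 0.303] z [ 0.291  0.086 -0.953] yaw 16.5 F [-1.   0.1 -1.4] M [-0.12  0.48  0.  ] w 28.6 q [-0.27  0.08 -0.26  2.29  0.2   0.48 -1.97]
target [0.4529 0.158  0.1441] now-axes mm [ 2.3 -0.2 27.6] target-axes mm [ 2.1 -0.2 27.6] turn [ 0.06  0.36 -0.16]
```

View pics/s4.png

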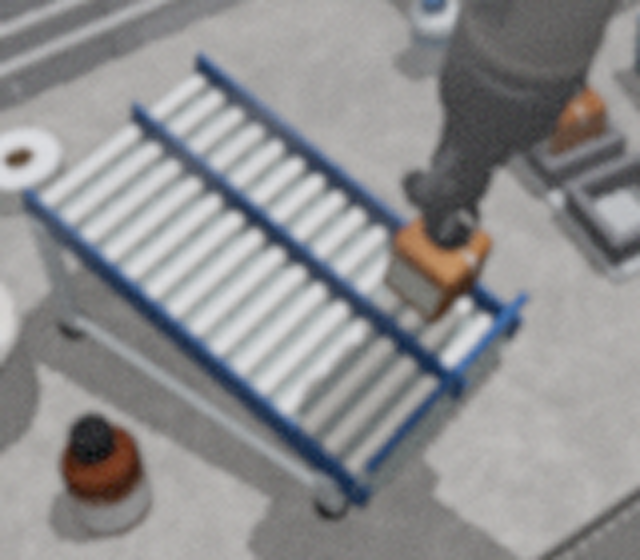

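```bash
python3 -m crank '[[[-0.005,0,0.012],[0,0,0],0.025],[[-0.005,0,0.01],[0,0,0],0.025],[[0,0,0.003],[0,0,0],0.025],[[0,0,0],[0,0,0],0.025]]' 60
python3 -c "
from h import *
st(); golane('b',.05,0,.087)"
```

```text
t: 22.42
eef_pos: [0.4413, 0.1543, 0.1451]
tool_rot: [-0.022, 0.977, 0.142, 0.155]
contact_force: [-0.5, -0.0, -1.3]
gripper_width: 0.337
t 22.43 p [0.4413 0.1543 0.1451] x [0.912 0.271 0.309] z [ 0.296  0.088 -0.951] yaw 16.5 F [-0.5 -0.  -1.3] M [-0.2   0.45 -0.01] w 28.8 q [-0.29  0.12 -0.25  2.33  0.26  0.41 -2.03]
target [0.4447 0.1556 0.1382] now-axes mm [ 1.3 -0.2  7.7] target-axes mm [ 1.3 -0.2  7.7] turn [ 0.05 -0.   -0.15]
```

```bash
S='from h import *
st()'
python3 -m crank '[[[0,0,0.004],[0,0,0],0.025],[[0,0,0],[0,0,0],0.025]]' >/dev/null; python3 -c "$S"
python3 -m crank '[[[0,0,0.003],[0,0,0],0.025],[[0,0,0],[0,0,0],0.025]]' >/dev/null; python3 -c "$S"
```

```text
t 22.68 p [0.4425 0.1546 0.1412] x [0.912 0.271 0.309] z [ 0.296  0.088 -0.951] yaw 16.5 F [ 0.   0.2 -1.2] M [-0.11  0.47 -0.01] w 28.4 q [-0.29  0.13 -0.25  2.33  0.27  0.4  -2.05]
t 22.93 p [0.4436 0.155  0.1389] x [0.912 0.271 0.31 ] z [ 0.297  0.088 -0.951] yaw 16.5 F [-5.  -1.9  6.8] M [-0.25  0.84 -0.  ] w 28.9 q [-0.29  0.13 -0.24  2.33  0.28  0.39 -2.05]
```

```bash

python3 -m crank '[[[0,0,-0.001],[0,0,0],0.045],[[0,0,0],[0,0,0],0.06],[[0,0,0],[0,0,0],0.06],[[0,0,-0.02],[0,0,0],0.06],[[0,0,-0.04],[0,0,0],0.06],[[0,0,-0.04],[0,0,0],0.06],[[0,0,0],[0,0,0],0.06]]' >/dev/null
python3 -c "
from h import *
st();snap('scene','s5',4,(200,180,360,320));go([.565,-.041,.2],np.radians(-6.4))"
```

```text
t 23.8 p [0.4146 0.1466 0.2374] x [0.91  0.27  0.315] z [ 0.302  0.09  -0.949] yaw 16.5 F [-0.1 -0.6 -0.2] M [-0.09  0.32  0.04] w 60.0 q [-0.24 -0.09 -0.28  2.27  0.08  0.65 -1.86]
pos [0.4141 0.1462 0.2357] tool x [0.911 0.27  0.312] z [ 0.299  0.089 -0.95 ]
shift mm in now-axes [ 75.8 222.4  62.4]  in target axes [170.9 169.2  35.7]  turn deg [ -3.64 -17.95  22.73]
```

View pics/s5.png

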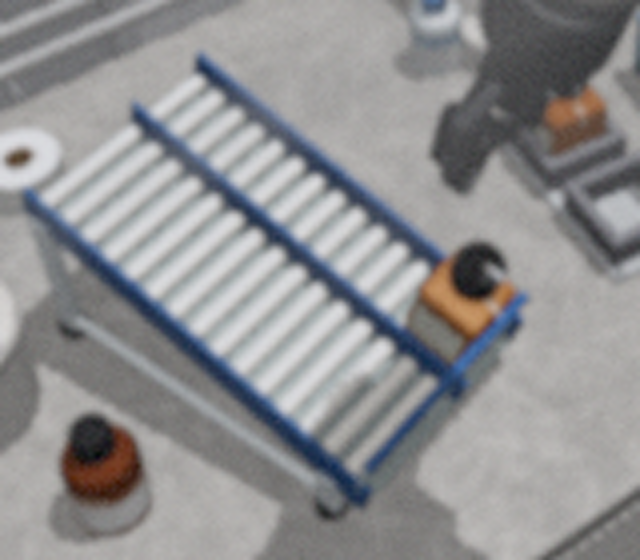

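```bash

python3 -m crank '[[[0,0,0],[0,-9,0],0.06],[[0,0,0],[0,-9,0],0.06],[[0,0,0],[0,0,7.7],0.06],[[0,0,0],[0,0,7.6],0.06],[[0,0,0],[0,0,7.6],0.06],[[0.04,0.042,0],[0,0,0],0.06],[[0.043,0.042,0],[0,0,0],0.06],[[0.043,0.042,0],[0,0,0],0.06],[[0.043,0.043,0.03],[0,0,0],0.06],[[0,0,0],[0,0,0],0.06]]' >/dev/null
python3 -m crank '[[[0,0,0.03],[0,0,0],0.06],[[0,0,0],[0,0,0],0.06],[[0,0,0],[0,0,0],0.06]]' >/dev/null
python3 -c "
from h import *
st();go([.5648,-.041,.092],np.radians(-6.4))"
```

```text
t 25.48 p [ 0.5596 -0.0363  0.177 ] x [ 0.994 -0.11  -0.   ] z [-0.  0. -1.] yaw -6.3 F [0.3 0.4 0.4] M [ 0.03 -0.01 -0.01] w 60.3 q [-0.01  0.34 -0.05  1.88  0.02  0.92 -1.75]
pos [ 0.5596 -0.0363  0.177 ] tool x [ 0.994 -0.11  -0.   ] z [-0.  0. -1.]
shift mm in now-axes [ 5.7  4.1 85. ]  in target axes [ 5.7  4.1 85. ]  turn deg [-0.    0.02  0.1 ]
```

```bash

python3 -m crank '[[[0.0057,0.004,0.04],[0,0,0],0.06],[[0,0,0.045],[0,0,0],0.055],[[0,0,0],[0,0,0],0.025],[[0,0,0],[0,0,0],0.025],[[0,0,0],[0,0,0],0.025],[[0,0,0],[0,0,0],0.025],[[0,0,-0.01],[0,0,0],0.025],[[0,0,-0.03],[0,0,0],0.025],[[0,0,-0.06],[0,0,0],0.025],[[0,0,-0.06],[0,0,0],0.025]]' 60
python3 -c "
from h import *
st(); golane('b',.10,0,.14)"
```

```text
t: 26.72
eef_pos: [0.5647, -0.0417, 0.2544]
tool_rot: [-0.0, 0.998, -0.056, 0.0]
contact_force: [1.4, -0.2, -2.2]
gripper_width: 0.347
t 26.73 p [ 0.5647 -0.0417  0.2544] x [ 0.994 -0.111  0.001] z [ 0.001  0.    -1.   ] yaw -6.4 F [ 1.4 -0.2 -2.2] M [ 0.05 -0.12  0.01] w 29.6 q [-0.    0.27 -0.04  1.78  0.01  1.09 -1.73]
target [0.4746 0.1645 0.204 ] now-axes mm [-112.5 -194.9   50.3] target-axes mm [ -41.3 -223.4   39.5] turn [  3.63  17.72 -22.88]
```

```bash
python3 -m crank '[[[-0.025,-0.048,0],[0,0,0],0.025],[[-0.025,-0.049,0],[0,0,0],0.025],[[-0.025,-0.049,0],[0,0,0],0.025],[[-0.025,-0.049,0],[0,0,-7.6],0.025],[[0,0,0],[0,0,-7.6],0.025],[[0,0,0],[0,0,-7.6],0.025],[[0,0,0],[0,9,0],0.025],[[0,0,0],[0,9,0],0.025],[[0,0,0],[0,0,0],0.025],[[0,0,0],[0,0,0],0.025]]' >/dev/null
python3 -c "
from h import *
st(); golane('b',.10,0,.10)"
```

```text
t 27.98 p [0.4882 0.1637 0.2532] x [0.912 0.269 0.309] z [ 0.297  0.088 -0.951] yaw 16.4 F [ 0.4  0.5 -1.4] M [-0.1   0.38  0.  ] w 30.0 q [-0.25  0.03 -0.24  2.11  0.11  0.69 -1.84]
target [0.4864 0.1681 0.166 ] now-axes mm [-27.4  -4.6  82.8] target-axes mm [-27.4  -4.7  82.8] turn [ 0.08 -0.02 -0.27]
```

```bash
python3 -m crank '[[[-0.027,-0.0046,0.04],[0,0,-0.2],0.025],[[0,0,0.042],[0,0,0],0.025],[[0,0,0.005],[0,0,0],0.025],[[0,0,0],[0,0,0],0.025]]' >/dev/null
python3 -c "
from h import *
st(); golane('b',.10,0,.087); snap('scene','s6',4,(200,180,360,320))"
```

```text
t 28.48 p [0.4883 0.1687 0.1616] x [0.911 0.272 0.309] z [ 0.297  0.088 -0.951] yaw 16.6 F [-0.1  1.1 -1.5] M [-0.2   0.46 -0.01] w 29.7 q [-0.28  0.17 -0.23  2.21  0.23  0.47 -1.98]
target [0.4903 0.1692 0.1536] now-axes mm [-0.5  0.   8.1] target-axes mm [-0.5  0.   8.1] turn [ 0.07 -0.01 -0.08]
```

View pics/s6.png

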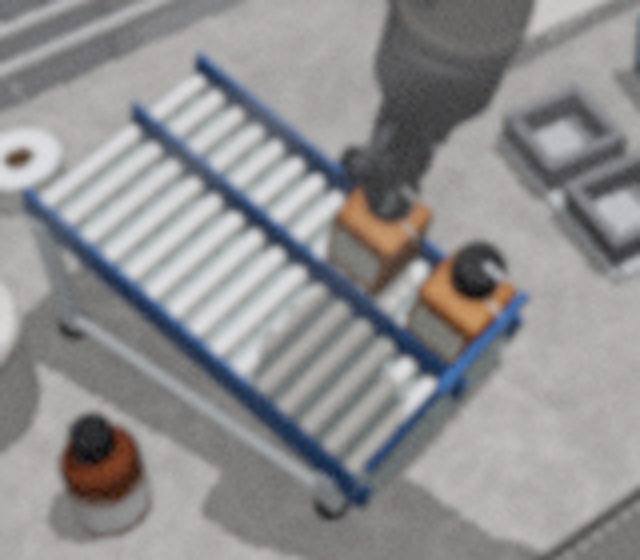

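```bash
python3 -m crank '[[[0,0,0.004],[0,0,0],0.025],[[0,0,0.003],[0,0,0],0.025],[[0,0,0],[0,0,0],0.025]]' >/dev/null
python3 -c "
from h import *
st()"
python3 -m crank '[[[0,0,0],[0,0,0],0.045],[[0,0,0],[0,0,0],0.06],[[0,0,0],[0,0,0],0.06],[[0,0,-0.02],[0,0,0],0.06],[[0,0,-0.04],[0,0,0],0.06],[[0,0,-0.05],[0,0,0],0.06],[[0,0,0],[0,0,0],0.06]]' >/dev/null
python3 -c "
from h import *
st();snap('scene','s7',4,(200,180,360,320))
im=snap('top','t7')[1]; c=bot.calibration('top'); P=cloud(c,bot.read_camera('top')[1])
hsv=cv2.cvtColor(im,cv2.COLOR_BGR2HSV)
m=((hsv[...,0]>95)&(hsv[...,0]<115)&(hsv[...,1]>100)).astype(np.uint8)
n,l,s,ce=cv2.connectedComponentsWithStats(m)
for i in range(1,n):
    if s[i,4]<150: continue
    k=(l==i); z=P[...,2][k]; top=np.percentile(z,80); q=P[k&(abs(P[...,2]-top)<.008)]
    r=cv2.minAreaRect((q[:,:2]*1000).astype(np.float32))
    print(s[i],top.round(4),'mean',q.mean(0).round(4),'rect',np.round(r[0],1),np.round(r[1],1),round(r[2],1))
"
```

```text
t 28.9 p [0.4891 0.1686 0.1542] x [0.911 0.272 0.309] z [ 0.297  0.087 -0.951] yaw 16.6 F [-0.3 -1.3 -1.8] M [-0.18  0.51  0.04] w 30.0 q [-0.29  0.18 -0.23  2.22  0.25  0.45 -1.99]
t 29.77 p [0.4579 0.1599 0.2627] x [0.909 0.271 0.316] z [ 0.303  0.09  -0.949] yaw 16.6 F [ 0.4  0.1 -0.3] M [-0.12  0.29  0.01] w 59.6 q [-0.24 -0.04 -0.27  2.16  0.09  0.7  -1.85]
[ 165  114   44   34 1077] 0.0721 mean [0.7955 0.4611 0.0696] rect [797.4 463.2] [104.6 142.1] 1.4
[375 191  29  21 358] 0.0662 mean [ 0.5683 -0.1867  0.0639] rect [ 569.4 -187.5] [84.2 54.2] 76.0
[426 190  30  22 370] 0.0661 mean [ 0.5692 -0.3513  0.0638] rect [ 570.5 -352.1] [85.8 54.4] 75.5
[384 235  29  21 363] 0.0663 mean [ 0.4295 -0.2174  0.0641] rect [ 430.2 -217. ] [53.1 84.4] 11.7
[429 237  30  23 376] 0.0662 mean [ 0.4207 -0.3596  0.0639] rect [ 421.4 -359.5] [53.2 84.7] 18.9
```

View pics/s7.png

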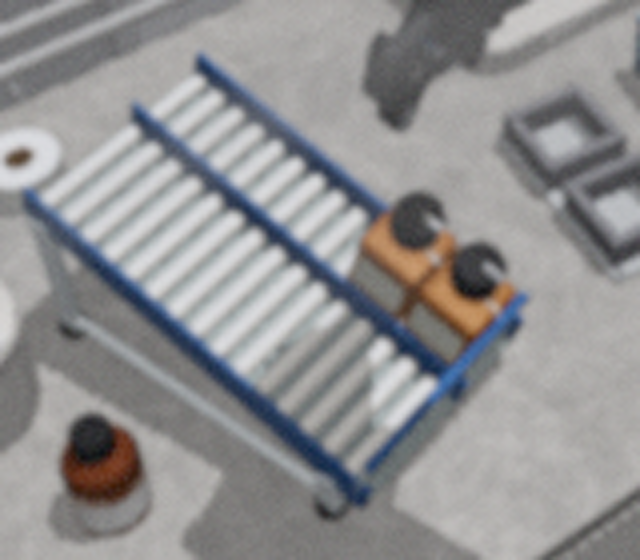

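```bash
python3 -m crank '[[[0,0,0],[0,-9,0],0.085],[[0,0,0],[0,-9,0],0.085],[[0,0.04,0],[0,0,0],0.085],[[0.002,0.054,0],[0,0,0],0.085],[[0.002,0.054,0],[0,0,0],0.085],[[0.002,0.054,0],[0,0,0],0.085],[[0.002,0.054,0],[0,0,0],0.085],[[0,0.054,0],[0,0,0],0.085],[[0,0.054,0],[0,0,-9.9],0.085],[[0,0,0],[0,0,-9.9],0.085]]' >/dev/null
python3 -m crank '[[[0,0,0.02],[0,0,-9.9],0.085],[[0,0,0.04],[0,0,-9.9],0.085],[[0,0,0.04],[0,0,-9.9],0.085],[[0,0,0],[0,0,-9.9],0.085],[[0,0,0],[0,0,0],0.085],[[0,0,0],[0,0,0],0.085]]' >/dev/null
python3 -c "
from h import *
st();go([.5695,-.1873,.045],np.radians(76));c,im,d=snap('wrist','w8')"
```

```text
t 31.93 p [ 0.5683 -0.1876  0.1585] x [ 0.245  0.97  -0.001] z [-0.    -0.001 -1.   ] yaw 75.8 F [0.2 0.3 0.5] M [-0.02  0.   -0.02] w 84.7 q [ 0.35  0.43 -0.17  1.8   0.09  0.92 -0.11]
pos [ 0.5683 -0.1876  0.1585] tool x [ 0.245  0.97  -0.001] z [-0.    -0.001 -1.   ]
shift mm in now-axes [  0.7   1.1 113.5]  in target axes [  0.6   1.1 113.5]  turn deg [-0.    0.05 -0.17]
```

View pics/w8.png

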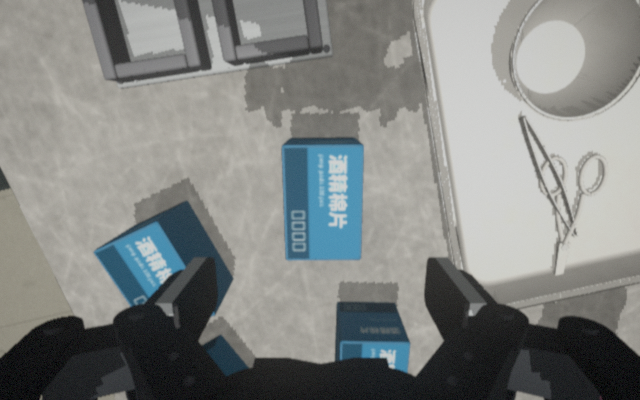

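```bash
python3 - <<'E'
from h import *
c=bot.calibration('wrist')
Q=[plane(c,*q,.062) for q in [(282,147),(363,146),(363,258),(282,258)]]
print(np.mean(Q,0).round(4),[np.linalg.norm(Q[i]-Q[i-1]).round(4) for i in range(4)], np.degrees(np.arctan2(*(Q[0]-Q[3])[1::-1])),np.degrees(np.arctan2(*(Q[1]-Q[2])[1::-1])))
E
python3 -m crank '[[[0.001,0.001,0.06],[0,0,0],0.085],[[0,0,0.0535],[0,0,0],0.085],[[0,0,0],[0,0,0],0.05],[[0,0,0],[0,0,0],0.05],[[0,0,0],[0,0,0],0.05],[[0,0,0],[0,0,0],0.05]]' 40
python3 -c "
from h import *
st()"
```

```text
[ 0.5693 -0.1898  0.062 ] [np.float64(0.0842), np.float64(0.0567), np.float64(0.0849), np.float64(0.0619)] 74.1661875242124 77.66214474209146
t: 32.72
eef_pos: [0.5707, -0.1873, 0.0474]
tool_rot: [0.002, 0.788, 0.616, 0.001]
contact_force: [-0.5, 0.0, -0.4]
gripper_width: 0.654
t 32.73 p [ 0.5707 -0.1873  0.0474] x [ 0.242  0.97  -0.001] z [ 0.003 -0.002 -1.   ] yaw 76.0 F [-0.5  0.  -0.4] M [-0.02  0.04  0.02] w 55.9 q [ 0.33  0.57 -0.16  1.86  0.13  0.71 -0.14]
```

```bash
python3 -m crank '[[[0,0,-0.02],[0,0,0],0.05],[[0,0,-0.06],[0,0,0],0.05],[[0,0,-0.06],[0,0,0],0.05],[[0,0,-0.06],[0,0,0],0.05],[[0,0,-0.035],[0,0,0],0.05]]' 40 >/dev/null
python3 -c "
from h import *
st();golane('c',.06,0,.2,flip=-90); golane('c',.06,0,.2,tilted=False,flip=-90)"
```

```text
t 33.35 p [ 0.5704 -0.1868  0.2863] x [ 0.242  0.97  -0.001] z [ 0.007 -0.003 -1.   ] yaw 76.0 F [ 1.2 -0.2 -1.6] M [ 0.   -0.03 -0.04] w 56.0 q [ 0.36  0.31 -0.18  1.66  0.06  1.17 -0.09]
target [0.3966 0.2276 0.2488] now-axes mm [ 360.2 -269.    35.4] target-axes mm [446.9 -56.7  21.1] turn [-17.19   4.98 -30.39]
target [0.3966 0.2276 0.2488] now-axes mm [ 360.2 -269.    35.4] target-axes mm [446.9 -47.4  37.6] turn [  0.38   0.16 -30.68]
```

```bash
python3 -m crank '[[[0.045,-0.0335,0],[0,0,0],0.05],[[0.045,-0.0335,0],[0,0,0],0.05],[[0.045,-0.0335,0],[0,0,0],0.05],[[0.045,-0.0335,0],[0,0,0],0.05],[[0.045,-0.0335,0],[0,0,0],0.05],[[0.045,-0.0335,0],[0,0,0],0.05],[[0.045,-0.0335,0],[0,0,0],0.05],[[0.045,-0.0335,0],[0,0,0],0.05],[[0,0,0],[0,0,-10.2],0.05],[[0,0,0],[0,0,-10.2],0.05]]' >/dev/null
python3 -m crank '[[[0,0,0],[0,0,-10.2],0.05],[[0,0,0],[-9,0,0],0.05],[[0,0,0],[-9,0,0],0.05],[[0,0,0],[0,0,0],0.05],[[0,0,0],[0,0,0],0.05]]' >/dev/null
python3 -c "
from h import *
st();golane('c',.06,0,.10,flip=-90)"
```

```text
t 35.23 p [0.3969 0.2276 0.2816] x [-0.286  0.958 -0.001] z [ 0.297  0.088 -0.951] yaw 106.6 F [ 0.5 -0.2 -0.5] M [-0.1   0.31  0.01] w 56.2 q [-0.12 -0.09 -0.59  2.15  0.11  0.78 -0.49]
target [0.4262 0.2364 0.1536] now-axes mm [  0.2 -10.6 131.1] target-axes mm [ -0.  -10.4 131.1] turn [ 0.07  0.09 -0.07]
```

```bash
python3 -m crank '[[[0,-0.0105,0.045],[0,0,0],0.05],[[0,0,0.045],[0,0,0],0.05],[[0,0,0.03],[0,0,0],0.05],[[0,0,0.03],[0,0,0],0.05],[[0,0,0],[0,0,0],0.05]]' >/dev/null
python3 -c "
from h import *
st();golane('c',.06,0,.047,flip=-90);snap('scene','s9',4,(200,180,360,320))"
```

```text
t 35.85 p [0.4316 0.2375 0.1325] x [-0.285  0.958 -0.001] z [ 0.292  0.086 -0.952] yaw 106.6 F [ 0.1  0.1 -0.5] M [-0.05  0.34 -0.  ] w 56.0 q [-0.2   0.22 -0.56  2.26  0.57  0.48 -0.93]
target [0.4419 0.2411 0.1032] now-axes mm [ 0.6  1.5 31.2] target-axes mm [ 0.5  1.4 31.2] turn [-0.26  0.11 -0.1 ]
```

View pics/s9.png

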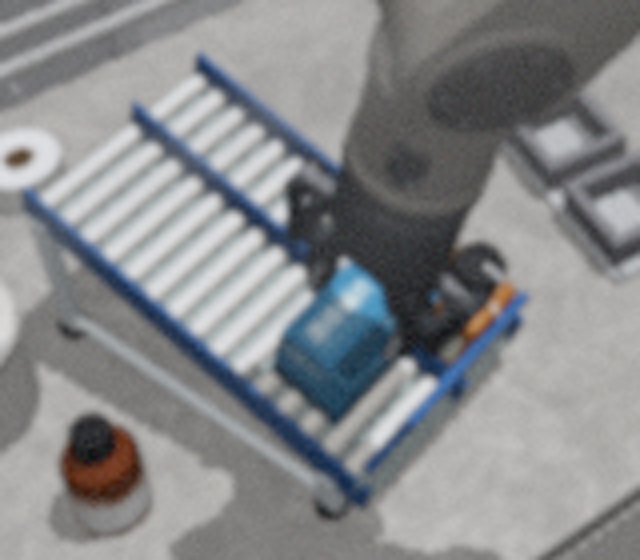

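```bash
S='from h import *
st()'
python3 -m crank '[[[0,0,0.012],[0,0,0],0.05],[[0,0,0],[0,0,0],0.05]]' >/dev/null; python3 -c "$S"
python3 -m crank '[[[0,0,0.008],[0,0,0],0.05],[[0,0,0],[0,0,0],0.05]]' >/dev/null; python3 -c "$S
snap('wrist','w9'); snap('scene','s10',4,(200,180,360,320))"
```

```text
t 36.15 p [0.4354 0.239  0.1237] x [-0.286  0.958 -0.001] z [ 0.297  0.088 -0.951] yaw 106.6 F [-0.2  0.5 -0.8] M [-0.1   0.4   0.06] w 56.0 q [-0.22  0.24 -0.54  2.27  0.62  0.46 -0.98]
t 36.4 p [0.4373 0.2394 0.1153] x [-0.286  0.958 -0.001] z [ 0.297  0.087 -0.951] yaw 106.6 F [ 0.1  1.1 -1.4] M [-0.03  0.39  0.  ] w 56.2 q [-0.24  0.26 -0.53  2.27  0.65  0.44 -1.01]
```

View pics/w9.png

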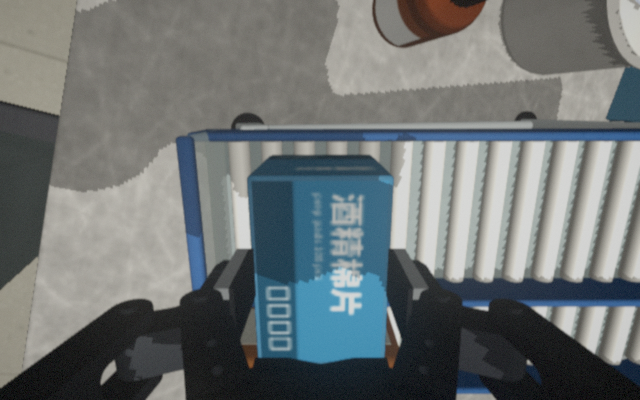

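View pics/s10.png

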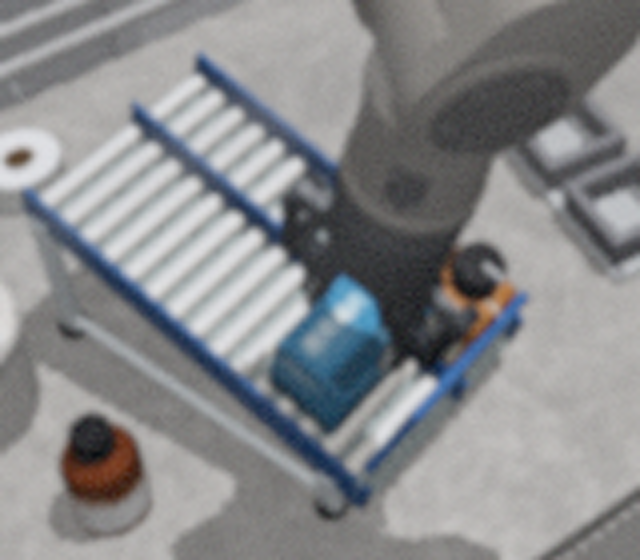

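```bash
python3 - <<'E'
from h import *
c=bot.calibration('wrist'); p,r,o=pose(); n=-r.as_matrix()[:,2]
for q in [(252,181),(322,179),(392,178)]:
    oo,d=ray(c,*q); P=oo+d*((p+n*.0147-oo)@n)/(d@n)
    print("tool frame mm",(r.inv().apply(P-p)*1000).round(1),"lateral",(P@V).round(4))
print("lane centre .104; tcp lat",(p@V).round(4))
golane('c',.06,0,.047,flip=-90)
E
```

```text
tool frame mm [ 38.6 -27.4 -14.7] lateral 0.1423
tool frame mm [ 39.4   0.2 -14.7] lateral 0.1431
tool frame mm [ 39.7  27.8 -14.7] lateral 0.1435
lane centre .104; tcp lat 0.1037
target [0.4419 0.2411 0.1032] now-axes mm [ 0.3  1.  13.1] target-axes mm [ 0.3  1.  13.1] turn [ 0.01  0.08 -0.05]
```

```bash
S='from h import *
st()'
python3 -m crank '[[[0.0035,0,0],[0,0,0],0.05],[[0,0,0.006],[0,0,0],0.05],[[0,0,0.004],[0,0,0],0.05],[[0,0,0],[0,0,0],0.05]]' >/dev/null; python3 -c "$S"
python3 -m crank '[[[0,0,0.002],[0,0,0],0.05],[[0,0,0],[0,0,0],0.05]]' >/dev/null; python3 -c "$S"
```

```text
t 37.0 p [0.4389 0.2434 0.1051] x [-0.286  0.958 -0.001] z [ 0.296  0.087 -0.951] yaw 106.6 F [ 0.1 -0.2 -0.4] M [-0.13  0.35 -0.02] w 56.0 q [-0.27  0.28 -0.5   2.27  0.7   0.43 -1.06]
t 37.25 p [0.4397 0.2437 0.1036] x [-0.286  0.958 -0.001] z [ 0.296  0.087 -0.951] yaw 106.6 F [-0.6  0.  -0.1] M [-0.16  0.37  0.02] w 56.1 q [-0.27  0.28 -0.5   2.27  0.71  0.42 -1.07]
```

Release and rise.

```bash
python3 -m crank '[[[0,0,0.001],[0,0,0],0.066],[[0,0,0],[0,0,0],0.075],[[0,0,0],[0,0,0],0.075],[[0,0,-0.02],[0,0,0],0.075],[[0,0,-0.03],[0,0,0],0.075],[[0,0,-0.05],[0,0,0],0.075],[[0,0,-0.04],[0,0,0],0.075],[[0,0,-0.04],[0,0,0],0.075],[[0,0,0],[0,0,0],0.085]]' >/dev/null
python3 -c "
from h import *
st();c,im,d=snap('wrist','w10');snap('scene','s11',4,(200,180,360,320))"
```

```text
t 38.38 p [0.3876 0.229  0.2772] x [-0.286  0.958 -0.001] z [ 0.302  0.089 -0.949] yaw 106.6 F [ 0.4 -0.2  0.3] M [-0.04  0.28 -0.02] w 85.0 q [-0.05 -0.11 -0.67  2.17  0.1   0.76 -0.49]
```

View pics/w10.png

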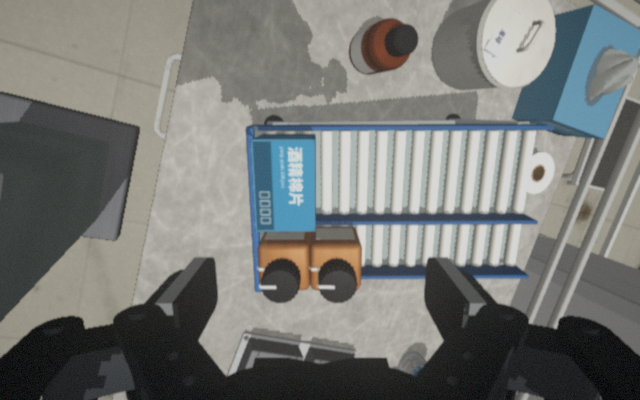

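View pics/s11.png

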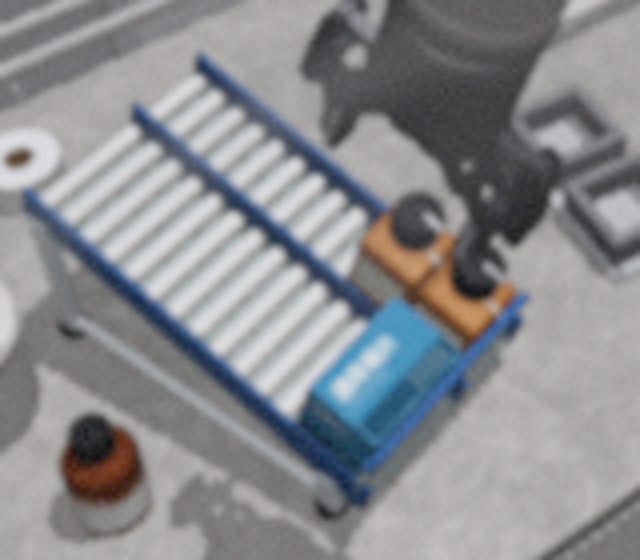

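```bash
python3 -m crank '[[[0,0.03,0],[9,0,0],0.085],[[0,0.03,0],[9,0,0],0.085],[[-0.055,-0.018,0],[0,0,0],0.085],[[-0.055,-0.018,0],[0,0,0],0.085],[[-0.055,-0.018,0],[0,0,0],0.085],[[-0.055,-0.018,0],[0,0,0],0.085],[[-0.055,-0.018,0],[0,0,0],0.085],[[-0.055,-0.018,0],[0,0,0],0.085],[[-0.055,-0.018,0],[0,0,0],0.085],[[-0.055,-0.018,0],[0,0,5],0.085]]' >/dev/null
python3 -m crank '[[[0,0,0.05],[0,0,0],0.085],[[0,0,0.05],[0,0,0],0.085],[[0,0,0],[0,0,0],0.085],[[0,0,0],[0,0,0],0.085]]' >/dev/null
python3 -c "
from h import *
st();go([.430,-.217,.045],np.radians(101.7));c,im,d=snap('wrist','w11')"
```

```text
t 40.23 p [ 0.431  -0.2181  0.189 ] x [-0.202  0.979 -0.001] z [ 0.    -0.001 -1.   ] yaw 101.7 F [ 0.4 -0.8  0.8] M [ 0.01 -0.02 -0.03] w 84.9 q [ 0.54  0.21 -0.23  2.03  0.06  0.91  0.48]
pos [ 0.431  -0.2181  0.189 ] tool x [-0.202  0.979 -0.001] z [ 0.    -0.001 -1.   ]
shift mm in now-axes [  1.5  -0.7 144. ]  in target axes [  1.3  -0.7 144. ]  turn deg [ 0.01  0.07 -0.05]
```

View pics/w11.png

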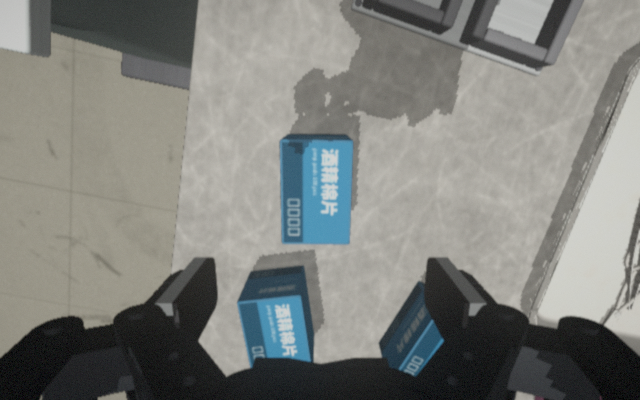

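```bash
cat >> h.py <<'E'
def wcarton(im,d,c,guess):
    P=cloud(c,d); hsv=cv2.cvtColor(im,cv2.COLOR_BGR2HSV)
    m=(hsv[...,0]>92)&(hsv[...,0]<118)&(P[...,2]>.053)&(P[...,2]<.08)&(np.hypot(P[...,0]-guess[0],P[...,1]-guess[1])<.062)
    m=cv2.morphologyEx(m.astype(np.uint8),cv2.MORPH_CLOSE,np.ones((5,5)))
    cn,_=cv2.findContours(m,0,2); k=max(cn,key=cv2.contourArea)[:,0,:]
    q=np.array([plane(c,u,v,.062)[:2] for u,v in k]); r=cv2.minAreaRect((q*1000).astype(np.float32))
    print("wrist carton",np.round(r[0],1),np.round(r[1],1),round(r[2],1),"z",np.median(P[m>0][:,2]).round(4)); return r
E
python3 -c "
from h import *
c=bot.calibration('wrist');im,d=bot.read_camera('wrist');wcarton(im[:,:,::-1].copy(),d,c,(.43,-.217))"
```

```text
wrist carton [ 426.7 -218.8] [57.8 88.3] 11.0 z 0.0618
```

```bash
python3 -c "
from h import *
go([.4275,-.2188,.045],np.radians(101))"
```

```text
pos [ 0.4317 -0.2184  0.1901] tool x [-0.202  0.979 -0.003] z [ 0.003 -0.002 -1.   ]
shift mm in now-axes [  0.9  -4.6 145.1]  in target axes [  0.4  -4.2 145.1]  turn deg [0.15 0.16 0.65]
```

```bash
python3 -m crank '[[[0,-0.004,0.06],[0,0,0.6],0.085],[[0,0,0.06],[0,0,0],0.085],[[0,0,0.0245],[0,0,0],0.085],[[0,0,0],[0,0,0],0.05],[[0,0,0],[0,0,0],0.05],[[0,0,0],[0,0,0],0.05],[[0,0,0],[0,0,0],0.05]]' 40 >/dev/null
python3 -c "
from h import *
st()"
python3 -m crank '[[[0,0,-0.02],[0,0,0],0.05],[[0,0,-0.06],[0,0,0],0.05],[[0,0,-0.06],[0,0,0],0.05],[[0,0,-0.06],[0,0,0],0.05],[[0,0,-0.045],[0,0,0],0.05]]' 40 >/dev/null
python3 -c "
from h import *
st();golane('c',.118,0,.2,tilted=False,flip=-90)"
```

```text
t 41.2 p [ 0.428  -0.2198  0.0457] x [-0.191  0.982 -0.003] z [ 0.004 -0.003 -1.   ] yaw 101.0 F [-0.8 -0.6  8.8] M [ 0.07  0.17 -0.05] w 56.4 q [ 0.5   0.43 -0.19  2.14  0.15  0.57  0.4 ]
t 41.83 p [ 0.4266 -0.2189  0.2926] x [-0.191  0.982 -0.004] z [ 0.004 -0.003 -1.   ] yaw 101.0 F [-0.5  0.6 -1.6] M [-0.   -0.02  0.01] w 56.3 q [ 0.56  0.1  -0.23  1.91  0.03  1.13  0.51]
target [0.4494 0.2434 0.2667] now-axes mm [449.6 110.7  24.7] target-axes mm [436.3 154.7  26. ] turn [ 0.18  0.21 -5.68]
```

```bash
python3 -m crank '[[[0.03,0.05,0],[0,0,0],0.05],[[0.04,0.045,0],[0,0,0],0.05],[[0.055,0.0157,0],[0,0,0],0.05],[[0.055,0,0],[0,0,0],0.05],[[0.055,0,0],[0,0,0],0.05],[[0.055,0,0],[0,0,0],0.05],[[0.055,0,0],[0,0,0],0.05],[[0.055,0,0],[0,0,0],0.05],[[0.05,0,0],[0,0,0],0.05],[[0,0,0],[-9,0,-5.5],0.05]]' >/dev/null
python3 -m crank '[[[0,0,0],[-9,0,0],0.05],[[0,0,0],[0,0,0],0.05],[[0,0,0],[0,0,0],0.05]]' >/dev/null
python3 -c "
from h import *
st();golane('c',.118,0,.08,flip=-90)"
```

```text
t 43.45 p [0.4496 0.244  0.2895] x [-0.283  0.959 -0.009] z [ 0.299  0.08  -0.951] yaw 106.5 F [ 1.2  0.4 -0.1] M [-0.07  0.29  0.01] w 56.4 q [-0.08  0.02 -0.63  2.04  0.2   0.81 -0.53]
target [0.4849 0.2541 0.1525] now-axes mm [  0.8  -7.4 141.6] target-axes mm [ -0.5  -7.4 141.6] turn [ 0.02  0.55 -0.08]
```

```bash
python3 -m crank '[[[0.001,-0.0075,0.05],[0,0.5,0],0.05],[[0,0,0.05],[0,0,0],0.05],[[0,0,0.04],[0,0,0],0.05],[[0,0,0],[0,0,0],0.05],[[0,0,0],[0,0,0],0.05]]' >/dev/null
python3 - <<'E'
from h import *
st();c,im,d=snap('wrist','w12'); golane('c',.118,0,.0455,flip=-90)
p,r,o=pose()
P=(cloud(c,d)-p)@r.as_matrix(); hsv=cv2.cvtColor(im,cv2.COLOR_BGR2HSV)
m=((hsv[...,0]>92)&(hsv[...,0]<118)&(abs(P[...,2]+.0165)<.007)&(abs(P[...,1])<.04)&(P[...,0]<.055)&(P[...,0]>0))
q=P[m]; print("far edge tool x mm",np.percentile(q[:,0],[95,98,99.5,100])*1000, "y",q[:,1].min(),q[:,1].max(),"z",np.median(q[:,2]))
E
```

```text
t 44.08 p [0.4844 0.2557 0.1542] x [-0.286  0.958  0.   ] z [ 0.297  0.089 -0.951] yaw 106.6 F [-0.4  0.7 -0.7] M [-0.03  0.32 -0.04] w 56.3 q [-0.17  0.27 -0.56  2.13  0.53  0.55 -0.83]
target [0.4952 0.2571 0.1197] now-axes mm [-1.7 -0.9 36.6] target-axes mm [-1.7 -0.8 36.6] turn [ 0.12 -0.   -0.07]
far edge tool x mm [42.81076478 43.68159436 44.04049802 44.31146296] y -0.0399780192912238 0.039400652121585174 z -0.01569383381774042
```

View pics/w12.png

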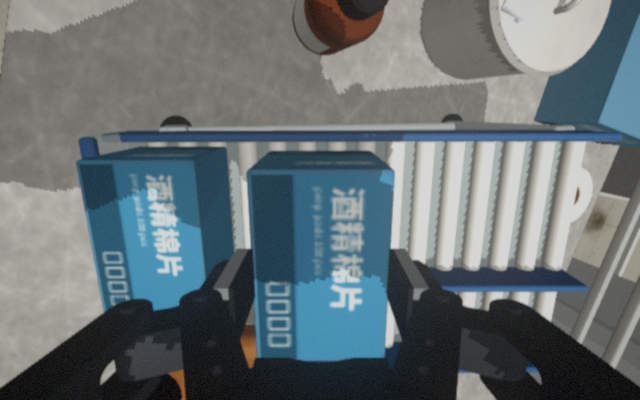

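```bash
S='from h import *
st()'
python3 -m crank '[[[-0.0015,0,0.01],[0,0,0],0.05],[[0,0,0.015],[0,0,0],0.05],[[0,0,0.009],[0,0,0],0.05],[[0,0,0],[0,0,0],0.05]]' >/dev/null; python3 -c "$S
golane('c',.118,0,.0455,flip=-90)"
```

```text
t 44.62 p [0.4939 0.2564 0.1205] x [-0.287  0.958 -0.001] z [ 0.296  0.088 -0.951] yaw 106.7 F [ 0.2  0.5 -0.9] M [-0.07  0.39  0.03] w 56.3 q [-0.22  0.33 -0.51  2.15  0.63  0.49 -0.92]
target [0.4952 0.2571 0.1197] now-axes mm [0.3 1.2 1.1] target-axes mm [0.3 1.2 1.1] turn [-0.03  0.04 -0.03]
```

```bash
python3 -m crank '[[[0,0,0.001],[0,0,0],0.066],[[0,0,0],[0,0,0],0.075],[[0,0,0],[0,0,0],0.075],[[0,0,-0.02],[0,0,0],0.075],[[0,0,-0.03],[0,0,0],0.075],[[0,0,-0.05],[0,0,0],0.075],[[0,0,-0.04],[0,0,0],0.075],[[0,0,-0.03],[0,0,0],0.075],[[0,0,0],[0,0,0],0.085]]' >/dev/null
python3 -c "
from h import *
st();c,im,d=snap('wrist','w13');go([.5693,-.352,.16],np.radians(75.5))"
```

```text
t 45.75 p [0.4446 0.2422 0.2841] x [-0.287  0.958 -0.   ] z [ 0.301  0.09  -0.949] yaw 106.6 F [-0.4 -0.  -0. ] M [-0.09  0.28 -0.03] w 85.2 q [-0.02  0.01 -0.68  2.06  0.19  0.78 -0.52]
pos [0.4442 0.2416 0.2823] tool x [-0.286  0.958 -0.001] z [ 0.298  0.088 -0.95 ]
shift mm in now-axes [-604.4  -85.8  101.1]  in target axes [-543.4  269.7  122.3]  turn deg [17.69 -4.89 30.88]
```

View pics/w13.png

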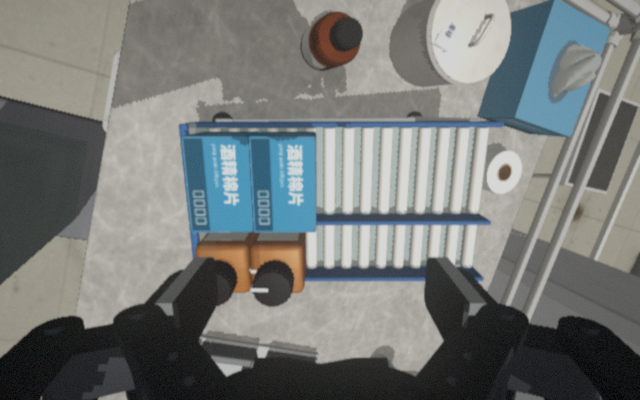

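```bash
python3 -m crank '[[[0,0,0],[9,0,0],0.085],[[0,0,0],[9,0,0],0.085],[[-0.055,0,0],[0,0,0],0.085],[[-0.055,0,0],[0,0,0],0.085],[[-0.055,0,0],[0,0,0],0.085],[[-0.055,0,0],[0,0,0],0.085],[[-0.055,0,0],[0,0,0],0.085],[[-0.05,-0.034,0],[0,0,0],0.085],[[-0.05,-0.034,0],[0,0,0],0.085],[[-0.05,-0.034,0],[0,0,0],0.085]]' >/dev/null
python3 -m crank '[[[-0.05,-0.034,0],[0,0,0],0.085],[[-0.05,-0.034,0],[0,0,0],0.085],[[-0.044,-0.024,0.03],[0,0,-2.2],0.085],[[0,0,0.06],[0,0,0],0.085],[[0,0,0],[0,0,0],0.085],[[0,0,0],[0,0,0],0.085]]' >/dev/null
python3 -c "
from h import *
st();go([.4207,-.3596,.045],np.radians(108.9));c,im,d=snap('wrist','w14'); wcarton(im,d,c,(.4207,-.3596))"
```

```text
t 47.8 p [ 0.4221 -0.3588  0.1924] x [-0.325  0.946 -0.   ] z [ 0. -0. -1.] yaw 108.9 F [ 0.2  0.3 -0.4] M [ 0.03 -0.02  0.03] w 85.7 q [ 0.78  0.32 -0.24  1.87  0.09  0.96  0.84]
pos [ 0.4221 -0.3588  0.1924] tool x [-0.325  0.946 -0.   ] z [ 0. -0. -1.]
shift mm in now-axes [ -0.3  -1.6 147.4]  in target axes [ -0.4  -1.6 147.4]  turn deg [0.   0.02 0.04]
wrist carton [ 418.  -362.1] [57.8 88.3] 18.6 z 0.0618
```

View pics/w14.png

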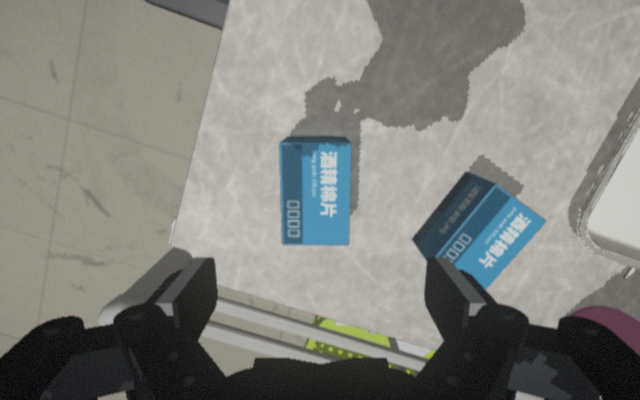

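```bash
python3 -c "
from h import *
go([.4185,-.3617,.0455],np.radians(108.6))"
```

```text
pos [ 0.4226 -0.3591  0.1933] tool x [-0.325  0.946 -0.002] z [ 0.002 -0.002 -1.   ]
shift mm in now-axes [ -0.8  -4.9 147.8]  in target axes [ -1.2  -4.8 147.8]  turn deg [0.07 0.12 0.35]
```

```bash
python3 -m crank '[[[-0.001,-0.0048,0.06],[0,0,0.3],0.085],[[0,0,0.06],[0,0,0],0.085],[[0,0,0.026],[0,0,0],0.085],[[0,0,0],[0,0,0],0.05],[[0,0,0],[0,0,0],0.05],[[0,0,0],[0,0,0],0.05],[[0,0,0],[0,0,0],0.05]]' 40 >/dev/null
python3 -c "
from h import *
st()"
python3 -m crank '[[[0,0,-0.02],[0,0,0],0.05],[[0,0,-0.06],[0,0,0],0.05],[[0,0,-0.06],[0,0,0],0.05],[[0,0,-0.06],[0,0,0],0.05],[[0,0,-0.05],[0,0,0],0.05]]' 40 >/dev/null
python3 -c "
from h import *
st();golane('c',.177,0,.2,tilted=False,flip=-90)"
```

```text
t 48.73 p [ 0.4189 -0.3628  0.0482] x [-0.318  0.948 -0.004] z [ 0.004 -0.003 -1.   ] yaw 108.6 F [-0.3  1.   9.1] M [0.21 0.12 0.  ] w 55.4 q [ 0.76  0.52 -0.2   1.97  0.16  0.66  0.78]
t 49.35 p [ 0.4171 -0.3618  0.2996] x [-0.318  0.948 -0.004] z [ 0.003 -0.003 -1.   ] yaw 108.6 F [ 1.7 -0.6 -1.3] M [-0.05 -0.08 -0.02] w 55.2 q [ 0.81  0.22 -0.24  1.75  0.06  1.18  0.87]
target [0.5032 0.2595 0.2849] now-axes mm [561.7 279.3  13.1] target-axes mm [570.4 261.   14.7] turn [0.1  0.21 1.86]
```

```bash
python3 -m crank '[[[0.04,0.026,0],[0,0,0],0.05],[[0.052,0.0253,0],[0,0,0],0.05],[[0.052,0.0253,0],[0,0,0],0.05],[[0.052,0.0253,0],[0,0,0],0.05],[[0.052,0.0253,0],[0,0,0],0.05],[[0.052,0.0253,0],[0,0,0],0.05],[[0.052,0.0253,0],[0,0,0],0.05],[[0.052,0.0253,0],[0,0,0],0.05],[[0.052,0.0253,0],[0,0,0],0.05],[[0.052,0.0253,0],[0,0,0],0.05]]' >/dev/null
python3 -m crank '[[[0.053,0.0253,0],[0,0,1.9],0.05],[[0,0,0],[-9,0,0],0.05],[[0,0,0],[-9,0,0],0.05],[[0,0,0],[0,0,0],0.05],[[0,0,0],[0,0,0],0.05]]' >/dev/null
python3 -c "
from h import *
st();golane('c',.177,0,.08,flip=-90)"
```

```text
t 51.23 p [0.5035 0.2588 0.2968] x [-0.286  0.958 -0.001] z [ 0.297  0.088 -0.951] yaw 106.6 F [-0.3  0.5 -0.9] M [-0.09  0.37  0.01] w 55.5 q [ 0.    0.13 -0.7   1.93  0.27  0.84 -0.54]
target [0.5387 0.2702 0.1708] now-axes mm [  0.9  -3.9 131.3] target-axes mm [  0.8  -3.8 131.3] turn [ 0.06  0.07 -0.07]
```

```bash
python3 -m crank '[[[0.001,-0.004,0.05],[0,0,0],0.05],[[0,0,0.05],[0,0,0],0.05],[[0,0,0.03],[0,0,0],0.05],[[0,0,0],[0,0,0],0.05],[[0,0,0],[0,0,0],0.05]]' >/dev/null
cat > edge.py <<'E'
from h import *
import sys
st();c,im,d=snap('wrist',sys.argv[1]); golane('c',float(sys.argv[2]),0,float(sys.argv[3]),flip=-90)
p,r,o=pose()
P=(cloud(c,d)-p)@r.as_matrix(); hsv=cv2.cvtColor(im,cv2.COLOR_BGR2HSV)
m=((hsv[...,0]>92)&(hsv[...,0]<118)&(abs(P[...,2]+.0155)<.006)&(abs(P[...,1])<.028)&(P[...,0]<.055)&(P[...,0]>0))
q=P[m]; print("far edge tool x mm",np.percentile(q[:,0],[95,98,99.5,100])*1000,"z",np.median(q[:,2]))
E
python3 edge.py w15 .177 .048
```

```text
t 51.85 p [0.5385 0.271  0.172 ] x [-0.286  0.958  0.   ] z [ 0.297  0.089 -0.951] yaw 106.6 F [ 0.2 -0.8 -0.2] M [-0.12  0.38 -0.04] w 55.6 q [-0.11  0.34 -0.61  2.    0.54  0.63 -0.78]
target [0.5482 0.273  0.1403] now-axes mm [-0.9 -0.6 33.5] target-axes mm [-0.9 -0.5 33.5] turn [ 0.13 -0.   -0.07]
far edge tool x mm [42.02649593 43.00300697 43.38690446 43.70462728] z -0.013365145790607758
```

View pics/w15.png

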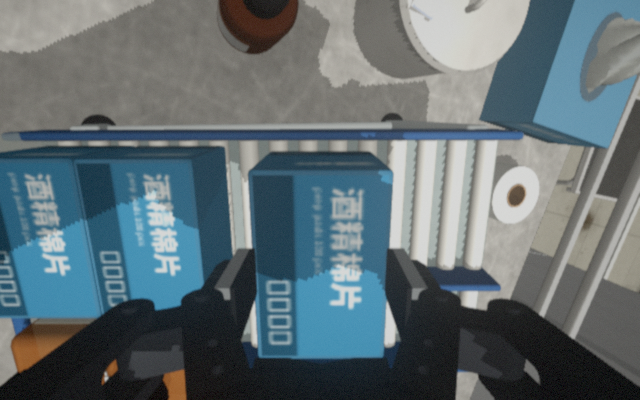

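```bash
python3 -m crank '[[[-0.0005,0,0.01],[0,0,0],0.05],[[0,0,0.014],[0,0,0],0.05],[[0,0,0.008],[0,0,0],0.05],[[0,0,0],[0,0,0],0.05]]' >/dev/null; python3 -c "
from h import *
st();golane('c',.177,0,.048,flip=-90)"
python3 -m crank '[[[0,0,0.001],[0,0,0],0.066],[[0,0,0],[0,0,0],0.075],[[0,0,0],[0,0,0],0.075],[[0,0,-0.02],[0,0,0],0.075],[[0,0,-0.03],[0,0,0],0.075],[[0,0,-0.05],[0,0,0],0.075],[[0,0,-0.04],[0,0,0],0.075],[[0,0,-0.02],[0,0,0],0.075],[[0,0,0],[0,0,0],0.085]]' >/dev/null
python3 -c "
from h import *
st();c,im,d=snap('wrist','w16')
p,r,o=pose(); d=np.array([.5693,-.352,.16])-p
yx=np.radians(106.7); print((np.array([[np.cos(yx),np.sin(yx)],[np.sin(yx),-np.cos(yx)]])@d[:2]).round(4),d[2])"
```

```text
t 52.4 p [0.547  0.2727 0.1395] x [-0.287  0.958 -0.   ] z [ 0.295  0.088 -0.951] yaw 106.7 F [ 0.4 -0.8  0.2] M [-0.09  0.36  0.03] w 55.1 q [-0.15  0.39 -0.57  2.01  0.61  0.58 -0.84]
target [0.5482 0.273  0.1403] now-axes mm [-0.1  1.5 -0.5] target-axes mm [-0.1  1.5 -0.5] turn [-0.04  0.04 -0.02]
t 53.52 p [0.5005 0.259  0.2931] x [-0.286  0.958 -0.   ] z [ 0.299  0.089 -0.95 ] yaw 106.6 F [-0.2  0.2 -0.1] M [-0.09  0.32 -0.03] w 84.7 q [ 0.02  0.13 -0.73  1.94  0.28  0.83 -0.56]
[-0.6045 -0.1092] -0.131500070838698
```

View pics/w16.png

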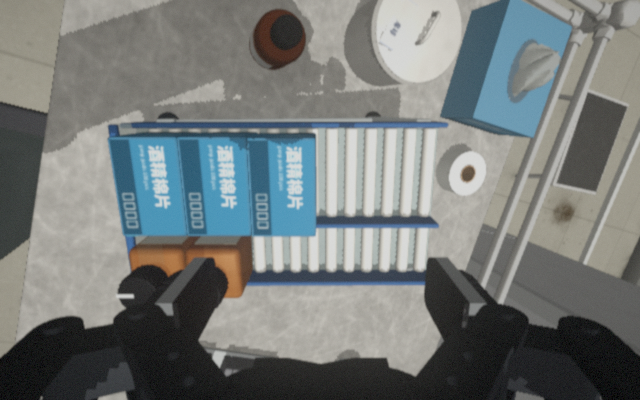

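```bash
python3 -m crank '[[[0,0,0],[9,0,0],0.085],[[0,0,0],[9,0,0],0.085],[[-0.055,-0.01,0],[0,0,0],0.085],[[-0.055,-0.01,0],[0,0,0],0.085],[[-0.055,-0.01,0],[0,0,0],0.085],[[-0.055,-0.01,0],[0,0,0],0.085],[[-0.055,-0.01,0],[0,0,0],0.085],[[-0.055,-0.01,0],[0,0,0],0.085],[[-0.055,-0.01,0],[0,0,0],0.085],[[-0.055,-0.01,0],[0,0,0],0.085]]' >/dev/null
python3 -m crank '[[[-0.055,-0.01,0],[0,0,0],0.085],[[-0.055,-0.01,0.02],[0,0,0],0.085],[[-0.054,-0.01,0.03],[0,0,10.4],0.085],[[0,0,0.03],[0,0,10.4],0.085],[[0,0,0.02],[0,0,10.3],0.085],[[0,0,0],[0,0,0],0.085],[[0,0,0],[0,0,0],0.085]]' >/dev/null
python3 -c "
from h import *
st();c,im,d=snap('wrist','w17'); r=wcarton(im,d,c,(.5693,-.352));go([r[0][0]/1000,r[0][1]/1000,.047],np.radians(75.5))"
```

```text
t 55.7 p [ 0.568  -0.3514  0.1914] x [ 0.246  0.969 -0.001] z [-0. -0. -1.] yaw 75.8 F [-0.7 -0.4  1.5] M [ 0.02 -0.01  0.  ] w 85.1 q [ 0.67  0.51 -0.3   1.59  0.16  1.07  0.08]
wrist carton [ 571.3 -354.1] [88.6 57.8] 74.7 z 0.0619
pos [ 0.5683 -0.3516  0.1921] tool x [ 0.246  0.969 -0.001] z [ 0.001 -0.001 -1.   ]
shift mm in now-axes [ -1.5   3.5 145.1]  in target axes [ -1.6   3.6 145.1]  turn deg [0.05 0.04 0.24]
```

View pics/w17.png

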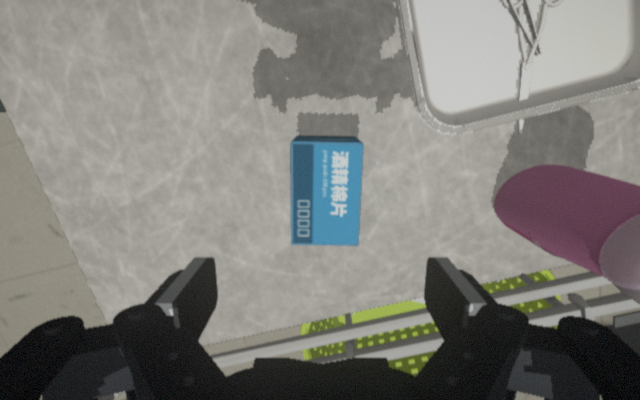

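```bash
python3 -m crank '[[[-0.0015,0.0035,0.06],[0,0,1],0.085],[[0,0,0.06],[0,0,0],0.085],[[0,0,0.025],[0,0,0],0.085],[[0,0,0],[0,0,0],0.05],[[0,0,0],[0,0,0],0.05],[[0,0,0],[0,0,0],0.05],[[0,0,0],[0,0,0],0.05]]' 40 >/dev/null
python3 -c "
from h import *
st()"
python3 -m crank '[[[0,0,-0.02],[0,0,0],0.05],[[0,0,-0.06],[0,0,0],0.05],[[0,0,-0.06],[0,0,0],0.05],[[0,0,-0.06],[0,0,0],0.05],[[-0,-0.02,-0.06],[0,0,0],0.05]]' 40 >/dev/null
python3 -c "
from h import *
st();golane('c',.236,0,.2,tilted=False,flip=-90)"
```

```text
t 56.62 p [ 0.5721 -0.3547  0.0486] x [ 0.266  0.964 -0.001] z [ 0.003 -0.002 -1.   ] yaw 74.6 F [-0.2  0.3  5.6] M [ 0.04  0.03 -0.  ] w 55.3 q [ 0.64  0.67 -0.26  1.67  0.22  0.82  0.02]
t 57.25 p [ 0.5519 -0.348   0.3091] x [ 0.265  0.964 -0.   ] z [ 0.002 -0.001 -1.   ] yaw 74.6 F [ 0.2 -0.2 -1.7] M [-0.06  0.01  0.06] w 55.1 q [ 0.69  0.4  -0.31  1.49  0.12  1.27  0.1 ]
target [0.5569 0.2757 0.3031] now-axes mm [ 602.6 -160.6    5.6] target-axes mm [595.9 184.    6. ] turn [  0.09   0.04 -32.08]
```

```bash
python3 -m crank '[[[0.05,-0.0146,0],[0,0,0],0.05],[[0.055,-0.0146,0],[0,0,0],0.05],[[0.055,-0.0146,0],[0,0,0],0.05],[[0.055,-0.0146,0],[0,0,0],0.05],[[0.055,-0.0146,0],[0,0,0],0.05],[[0.055,-0.0146,0],[0,0,0],0.05],[[0.055,-0.0146,0],[0,0,0],0.05],[[0.055,-0.0146,0],[0,0,0],0.05],[[0.055,-0.0146,0],[0,0,0],0.05],[[0.055,-0.0146,0],[0,0,0],0.05]]' >/dev/null
python3 -m crank '[[[0.0576,-0.0146,0],[0,0,-10.7],0.05],[[0,0,0],[0,0,-10.7],0.05],[[0,0,0],[0,0,-10.7],0.05],[[0,0,0],[-9,0,0],0.05],[[0,0,0],[-9,0,0],0.05],[[0,0,0],[0,0,0],0.05],[[0,0,0],[0,0,0],0.05]]' >/dev/null
python3 -c "
from h import *
st();golane('c',.236,0,.08,flip=-90)"
```

```text
t 59.38 p [0.5578 0.2748 0.307 ] x [-0.286  0.958 -0.001] z [ 0.297  0.088 -0.951] yaw 106.6 F [ 0.3  0.5 -1.2] M [-0.07  0.36 -0.04] w 55.1 q [-0.01  0.23 -0.7   1.8   0.34  0.89 -0.56]
target [0.5924 0.2863 0.189 ] now-axes mm [  1.2  -1.8 123.5] target-axes mm [  1.   -1.8 123.5] turn [ 0.02  0.07 -0.06]
```

```bash
python3 -m crank '[[[0.001,-0.0018,0.05],[0,0,0],0.05],[[0,0,0.05],[0,0,0],0.05],[[0,0,0.023],[0,0,0],0.05],[[0,0,0],[0,0,0],0.05],[[0,0,0],[0,0,0],0.05]]' >/dev/null
python3 edge.py w18 .236 .048
```

```text
t 60.0 p [0.5926 0.2874 0.1901] x [-0.287  0.958  0.001] z [ 0.298  0.09  -0.95 ] yaw 106.7 F [-0.4 -0.5 -0.7] M [-0.09  0.39  0.04] w 55.1 q [-0.1   0.41 -0.62  1.86  0.54  0.71 -0.73]
target [0.6019 0.2892 0.1586] now-axes mm [-0.9 -1.  33.1] target-axes mm [-0.9 -0.9 33.1] turn [ 0.17 -0.01 -0.04]
far edge tool x mm [42.00188731 43.12073939 43.45725066 43.85780819] z -0.013118476258934943
```

View pics/w18.png

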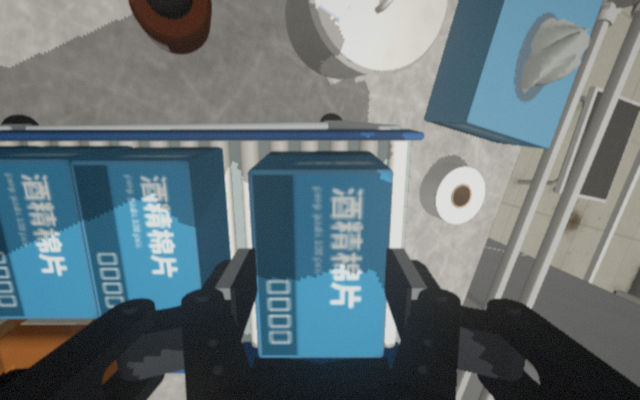

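```bash
python3 -m crank '[[[-0.0005,0,0.01],[0,0,0],0.05],[[0,0,0.014],[0,0,0],0.05],[[0,0,0.008],[0,0,0],0.05],[[0,0,0],[0,0,0],0.05]]' >/dev/null; python3 -c "
from h import *
st();golane('c',.236,0,.048,flip=-90)"
python3 -m crank '[[[0,0,0.001],[0,0,0],0.066],[[0,0,0],[0,0,0],0.075],[[0,0,0],[0,0,0],0.075],[[0,0,-0.02],[0,0,0],0.075],[[0,0,-0.03],[0,0,0],0.075],[[0,0,-0.05],[0,0,0],0.075],[[0,0,-0.04],[0,0,0],0.075],[[0,0,-0.03],[0,0,0],0.075],[[0,-0.02,-0.02],[0,0,0],0.085]]' >/dev/null
python3 -c "
from h import *
st();c,im,d=snap('wrist','w19')"
```

```text
t 60.55 p [0.6018 0.2891 0.1581] x [-0.287  0.958 -0.001] z [ 0.297  0.088 -0.951] yaw 106.7 F [-1.7 -1.6  4.7] M [-0.27  0.38 -0.1 ] w 55.3 q [-0.13  0.46 -0.59  1.87  0.59  0.66 -0.77]
target [0.6019 0.2892 0.1586] now-axes mm [ 0.   0.3 -0.4] target-axes mm [ 0.   0.3 -0.4] turn [ 0.04  0.04 -0.02]
t 61.67 p [0.5275 0.2674 0.3347] x [-0.287  0.958  0.001] z [ 0.3   0.09 -0.95] yaw 106.7 F [ 0.3 -0.6 -0.4] M [-0.08  0.35 -0.02] w 85.2 q [ 0.04  0.15 -0.74  1.83  0.27  0.93 -0.52]
```

View pics/w19.png

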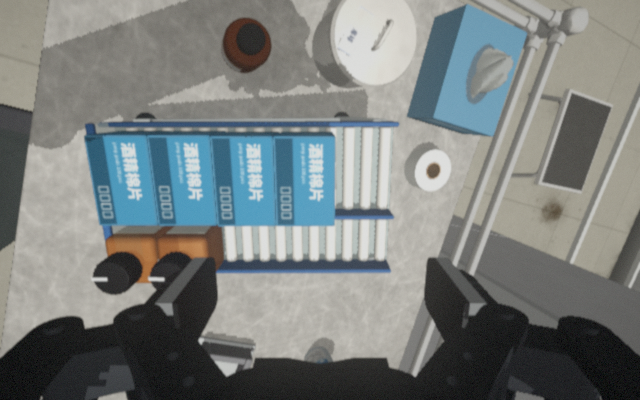

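```bash
python3 -m crank '[[[0,0,0],[9,0,0],0.085],[[0,0,0],[9,0,0],0.085],[[-0.055,-0.01,0],[0,0,0],0.085],[[-0.055,-0.01,0],[0,0,0],0.085],[[-0.055,-0.01,0],[0,0,0],0.085],[[-0.055,-0.01,0],[0,0,0],0.085],[[-0.055,-0.01,0],[0,0,0],0.085],[[-0.055,-0.01,0],[0,0,0],0.085],[[0,0,0],[0,0,0],0.085],[[0,0,0],[0,0,0],0.085]]' >/dev/null
python3 -c "
from h import *
st();c,im,d=snap('top','t20',2.2,(140,90,500,300)); P=cloud(c,d)
for (u,v) in [(338,155),(190,183),(207,224)]: print(P[v,u].round(3))
snap('scene','s20',4,(200,180,360,320))"
```

```text
t 62.98 p [ 0.5642 -0.0658  0.332 ] x [-0.287  0.958  0.   ] z [ 0.001  0.    -1.   ] yaw 106.7 F [-1.1 -0.3  0.6] M [-0.   -0.03  0.04] w 85.2 q [ 0.49  0.27 -0.59  1.64  0.15  1.27  0.16]
[ 0.715 -0.024  0.079]
[0.624 0.44  0.104]
[0.496 0.389 0.089]
```

View pics/t20.png

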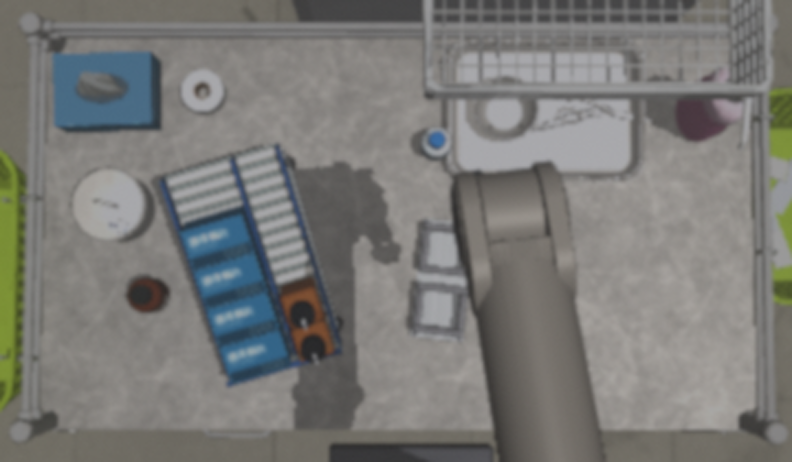

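View pics/s20.png

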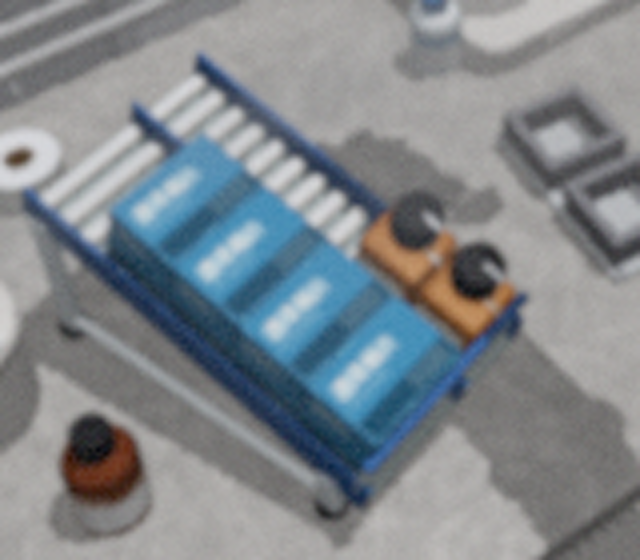

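```bash
python3 -c "
from station import bot
print(bot.hand_in())"
```

```text
the job is handed in; nothing more can be done
None
```

The rack is restocked and the job was handed in at about 63 s, well inside the 210 s limit.

- **Bottles:** I screwed both caps down in the stand. At about 13–14° (about 0.23 rad) past liner contact, the torque had risen as expected and the white line met the tick. I then carried both bottles by their caps to the narrow lane, tilted to match its slope. They stand against the stop and each other.
- **Cartons:** All four were present and are in the wide lane, long side across. One had been knocked about 3 cm during the run, so I measured it again before grasping it.
- **Last checks:** The final wrist, top and scene views show both lanes filled from the stop with no visible gaps and the robot clear of everything. The steel jar, round amber bottle and small white bottle read within a few millimetres of their first positions, within the noise of the depth readings.
- **Disagreements:**
  - Finding cap height from the top and wrist views failed because both look nearly straight down. I used wrist depth instead, which agreed with the stated height to within 1 mm.
  - The top and wrist views differed by up to about 4 mm on carton centres, and I went by the wrist view. The first carton was the exception: I grasped it from the top-view position and moved it 3.5 mm sideways before lowering it.
  - The gripper width read about 2–5 mm under the true sizes.

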